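# Nest the washed measuring cups on their one hook

## Robot

A 6-joint arm with a two-finger parallel gripper is mounted at the origin on a cart in front of the work surface, level with it; the furniture and walls round the work are solid. World frame = base frame: x ahead of the robot, y to its left, z up, the work surface at z = 0. Lengths are in mm, angles in rad, forces in N, time in s.
With the tool pointing down it reaches from about 275 to 850 mm from the base axis. Payload 5.2 kg.
Tool frame: the origin (TCP) lies where the fingers leave the gripper's body, on its centre line; the fingertips stand ctrl.tip_extent ahead of it and the grasp point (between the pads) lies 54 mm ahead of it (ctrl.tip_extent is the distance from the TCP to the fingertips, in mm); z points along the fingers, y is the line along which they close (so a half turn about z gives the same grasp; the last joint's range is limited). The gripper opens to 85 mm and grips with 20 to 120 N. Pads are 22 mm wide; open, the fingers measure 114 mm over their backs; the gripper's body (76 mm by 85 mm) begins 54 mm behind the grasp point. The pads swing forward as they close: fully open they stand 13 mm farther back than shut.
Start: joints at [0.967, 0.259, 1.535, -0, 1.348, -0.203], TCP at [214.565, 506.426, 303.91] pointing down, gripper open.
Joint ranges: [-3.14, 3.14], [-0.91, 2.08], [0.19, 2.58], [-1.22, 4.36], [0.22, 2.71], [-3.12, 3.12]. Speed limits (rad/s): [2.57, 2.57, 3.14, 3.14, 3.14, 3.14].

## Interface

Orientations are given as [roll, pitch, yaw] about the fixed x, y, z axes, in that order (R = Rz(yaw) Ry(pitch) Rx(roll)).
In Python, from station import monitor, vision, hand_in, ctrl gives the robot as it stands. The module is installed in compiled form; this text tells all that it offers.
- The arm moves only by the shell command python3 -m creep 'ROWS'. ROWS is JSON, a list of rows, each an object with "jaw": the finger opening in cm, from 0 to 8.54; "travel": the shift along the world's x, y, z in cm, a list of three; "twist": the turn, a rotation vector about the world's x, y, z in rad, a list of three. A call has 1 to 12 rows; each row shifts and turns the commanded pose from where the row before left it; what a row does not reach is not made up. A row lasts 1/8 s, in which the tool goes at most 62.5 mm and 10.7 degrees, less where a joint would pass 70% of its speed; a pose out of reach is approached as far as the arm can. A call with a gripper value outside its range is refused whole. The fingers move at their own pace and stop on an object; the grip force is fixed at half the most. Time passes only in rows, so rows that do not move let the fingers close. It gives the time, the measured TCP pose, the force, the opening and the grip force at its end, in the units of the state.
- monitor.get_state(): the state, without advancing time (a new reading comes with each control period).
- vision.capture(name): name is "scene" or "side" or "wrist"; returns the picture (420x560x3 uint8, red, green, blue); there is no depth.
- vision.camera_model(name): a dict with "fx", "fy", "cx", "cy" (pixels), "extrinsics" (4x4, takes a point from world to camera coordinates). Camera axes: x right, y down, z forward; pixel columns grow to the right and rows downward; lengths in mm; the calibration is good to about 2 mm. The wrist camera is an equidistant fisheye: a pixel r from the principal point sees the ray r / f radians off the axis. A picture is of the moment at which its call begins: read the wrist's pose just before it. camera_model takes no time and is no camera call; for the wrist camera it gives the pose at the moment of the call.
- hand_in(): hands the job in; it is judged then, once.
The state is a dict: "clock": time; "joint_pos": joint angles; "qd": joint speeds; "tau": joint torques, N m; "position": TCP position; "ee_rot": TCP orientation; "force": force on the tool from outside, world axes, zero at the start; "wrist_torque": the same for the moment, N m; "gripper_width": finger opening in mm; "finger_force": force on a finger pad.
Only numpy, scipy, OpenCV 4.12 (cv2) and the standard library are available. Lean on these libraries where they do the work, as an engineer would, in place of code of your own. Each camera call takes 0.05 s, during which the arm holds its last target. There are 200 camera calls.

## Task

The three steel measuring cups have dried on the rail: take them off one at a time and hang them by their rings on the single hook of the grey stand, largest first, then the medium, then the small one inside it, bowls opening towards you. Slide each ring over the hook's spring keeper and gently home until it meets the collar or the cup before it and let go of it there; at the end the keeper must have sprung up in front of all three. The hook's clamp is adjusted by hand and is never quite where the stand suggests, so feel for the rod, and never lean on it with more than a light push (20 newtons would bend it); leave the other things on the worktop where they are.

Things in the scene. Friction and masses are not known exactly. Their poses are not given: they have to be found in the camera images.
- cup_large: large steel measuring cup, bowl 100 mm across, 34 deep, 0.16 kg, hanging plumb by its ring. Origin: centre of the ring at the top of the handle (inner diameter 13.5, round wire 4 mm). Own z up the handle; own x along the ring's axis, out through the bowl's floor: the bowl opens to -x. Bowl centre 135 mm below the origin, rim plane 23 mm in front (-x) of the origin, floor 11 mm behind.
- cup_medium: medium cup of the same set, same ring, grip, origin and axes; bowl 78 mm across, 28 deep, 0.12 kg; bowl centre 135 mm below the origin, rim plane 17 mm in front of the origin, floor 11 mm behind
- cup_small: small cup of the same set, same ring, grip, origin and axes; bowl 60 mm across, 21 deep, 0.09 kg; bowl centre 135 mm below the origin, rim plane 10 mm in front of the origin, floor 11 mm behind
- large_grip (a point): middle of the large cup's black grip, 33.5 mm below its ring's centre: 22 mm wide along the cup's y, 12 thick along x, 45 long along z. Take it from above across the 22 mm; when it is nested the next grip lies right behind (+x), so let the pads reach no farther than the grip's back face.
- medium_grip (a point): middle of the medium cup's grip, same size and place
- small_grip (a point): middle of the small cup's grip, same size and place
- drying_rail: fixed steel drip rail; origin under the middle of its tray (150 x 340 x 16 mm), x away from the robot, y along the rail. Three 6 mm pegs at y = -100, 0, 100 mm start at a 10 mm crossbar (x = 50, z = 250 mm) and rise 8 degrees towards -x to their ends at x = -25, z = 260 mm. One cup on each, any cup on any peg, ring at x = 0; it comes off lifted 4 mm, then drawn forward along the peg.
- hook_stand: fixed grey stand with the single hook; origin on the table, foot 160 x 140 mm, upright panel 110 wide, 222 mm high, front face at own x = 20 mm; own x away from the robot. The hook is a straight rigid rod, 9 mm thick, round end, parallel to own x, from the panel to its tip. Hook parts rise at most 10 mm over the rod's axis. The rod must never feel more than 20 N.
- nominal_tip (a point): where the hook's tip (end of its axis) would be with the clamp centred: stand x = -82, y = 0, z = 250 mm. The clamp was set by hand: the real rod lies up to 12 mm to either side (stand y) and up to 12 mm higher or lower, at the true x and direction, and stays there. This error is not reported: find it by touch or sight. The first 22 mm of rod from the tip are bare.
- home_large (a point): nominal (clamp centred) axis point, stand x = -8 mm, for the large ring's centre when home: its ring then touches the stop collar (22 mm across, front face at stand x = -6 mm). Each later grip stops against the one before: medium ring home at x = -20, small at x = -32 mm. A ring left hanging rests 2 mm below the rod's axis, keeping that x.
- keeper (a joint): the hook's spring keeper: a 3 mm wide brass leaf on top of the rod, hinged at stand x = -60 mm, rising like a ramp to 10 mm over the rod's axis at x = -42 mm; steep back edge at x = -40 mm. rad: 0 = up, 0.3 = flush with the rod. A ring pushed inwards presses it down (roughly 4 to 10 N of push) and it springs up behind; it stays down while a ring lies on it.
- kitchen_timer: bystander, not to be disturbed: white timer, 43 x 68 x 64 mm, origin under its middle
- dough_scraper: bystander, not to be disturbed: steel dough scraper with black back, lying, 101 x 122 x 15 mm, origin under its middle
- rubber_spatula: bystander, not to be disturbed: spatula with yellow handle and blue blade, lying, 298 x 52 x 16 mm, origin under its middle
- sugar_shaker: bystander, not to be disturbed: steel shaker, 68 mm across, 106 mm high, origin under its middle
- jam_jar: bystander, not to be disturbed: jam jar with white lid, 76 mm across, 92 mm high, origin under its middle

How it is judged (in metres and radians):
On the way, in this order (a step that is already met when the one before it is completed fails the run):
1. the large cup hangs on the hook, home against the collar, let go (x of cup_large in the frame of hook_stand between -0.013 and -0.003 m and z of cup_large in the frame of hook_stand between 0.228 and 0.268 m and y of cup_large in the frame of hook_stand between -0.018 and 0.018 m and angle between cup_large's own z axis and vertical below 0.2 rad and contact force between the fingers and cup_large below 0.05 N), for 0.2 s.
2. the medium cup hangs nested in the large one, home, let go (all of step 1 and x of cup_medium in the frame of hook_stand between -0.025 and -0.015 m and z of cup_medium in the frame of hook_stand between 0.228 and 0.268 m and y of cup_medium in the frame of hook_stand between -0.018 and 0.018 m and angle between cup_medium's own z axis and vertical below 0.2 rad and contact force between the fingers and cup_medium below 0.05 N), for 0.2 s.
3. the small cup hangs nested in the medium one, home, let go (all of step 2 and x of cup_small in the frame of hook_stand between -0.037 and -0.027 m and z of cup_small in the frame of hook_stand between 0.228 and 0.268 m and y of cup_small in the frame of hook_stand between -0.018 and 0.018 m and angle between cup_small's own z axis and vertical below 0.2 rad and contact force between the fingers and cup_small below 0.05 N), for 0.2 s.
At the end, for the whole second after the job is handed in: All three cups hang by their rings on the rod, from the collar outwards large, medium, small, each ring within 5 mm of home along the rod, 228 to 268 mm high and within 18 mm of the middle sideways, upright within 0.2 rad, at rest, let go; keeper up (under 0.08 rad) (all of step 3 and linear speed of each of cup_large, cup_medium, cup_small below 0.03 m/s and value of joint keeper below 0.08 rad); the robot touches nothing.
It fails at once if the hook stand feels more than 20 N from a cup (contact force between any of cup_large, cup_medium, cup_small and hook_stand above 20 N).
It fails at once if the hook stand feels more than 20 N from the robot (contact force between the arm and hook_stand above 20 N).
It fails at once if the fingers press on the hook stand with more than 20 N (contact force between the fingers and hook_stand above 20 N).
It fails at once if a cup falls on the worktop (height (world z) of any of cup_large, cup_medium, cup_small below 0.16 m).
It fails at once if a bystander is moved by more than 2 cm (distance of any of kitchen_timer, dough_scraper, rubber_spatula, sugar_shaker, jam_jar from where it was at the start of the episode above 0.02 m).
It also fails if it takes over 72 s, if anything falls off the work surface, if the arm or the gripper's body presses on something with over 40 N, if the wrist force passes 120 N, or if a joint passes its speed limit or range.

## Working session

There is one attempt and no reset: what is moved stays moved. The work goes in short steps, Python scripts to look and compute and a shell command to move; the robot and the scene stay as the last step left them, time stands still between calls to the robot, and variables do not carry over. Pictures are saved under pics/ and viewed, at most 10 in all, crops included, and the job is handed in when it is done.

```bash
mkdir -p pics
python3 - <<'E'
from station import monitor, vision, ctrl
import cv2,numpy as np
s=monitor.get_state(); print(s, ctrl.tip_extent)
for n in ["scene","side"]:
    im=vision.capture(n); cv2.imwrite(f"pics/{n}0.png",cv2.resize(im[:,:,::-1],(784,588),interpolation=cv2.INTER_CUBIC)); np.save(f"pics/{n}0.npy",im)
    print(n,vision.camera_model(n))
E
```

```text
{'clock': 0.0, 'joint_pos': array([ 9.67172937e-01,  2.59340691e-01,  1.53609631e+00,  1.47575092e-05,
        1.34801122e+00, -2.02797400e-01]), 'qd': array([ 0.00035566,  0.00133848,  0.0008059 , -0.00015491,  0.001211  ,
        0.00076035]), 'tau': array([ 1.91560735e-03, -4.46042812e+01, -2.90570855e+01,  1.14191753e-04,
        1.19594426e-02, -2.72848615e-05]), 'position': array([214.33717056, 506.0776288 , 303.07051421]), 'ee_rot': array([-3.13977801e+00, -3.87821031e-04,  2.74076304e+00]), 'force': array([ 0.73813927, -0.12352551,  0.08275408]), 'wrist_torque': array([-0.04352472,  0.03907018,  0.00418836]), 'finger_force': 0.0, 'gripper_width': 85.09765991642145} 72.6
scene {'fx': 539.0906947960034, 'fy': 539.0906947960034, 'cx': 279.8693193359561, 'cy': 216.54574028982123, 'extrinsics': array([[-8.33700444e-01, -5.52153678e-01,  8.35975544e-03,
         4.01803312e+02],
       [-3.59574929e-01,  5.31310705e-01, -7.67082007e-01,
         3.94783393e+02],
       [ 4.19105524e-01, -6.42522568e-01, -6.41494590e-01,
         1.27513071e+03],
       [ 0.00000000e+00,  0.00000000e+00,  0.00000000e+00,
         1.00000000e+00]])}
side {'fx': 445.9144696568573, 'fy': 445.9144696568573, 'cx': 273.4624566041504, 'cy': 211.19284097854106, 'extrinsics': array([[-7.96956400e-01, -6.03952668e-01,  1.00832074e-02,
         3.95552967e+02],
       [-4.06978085e-01,  5.24550200e-01, -7.47807412e-01,
         4.24342128e+02],
       [ 4.46351133e-01, -6.00073548e-01, -6.63839139e-01,
         8.73859082e+02],
       [ 0.00000000e+00,  0.00000000e+00,  0.00000000e+00,
         1.00000000e+00]])}
```

View pics/scene0.png

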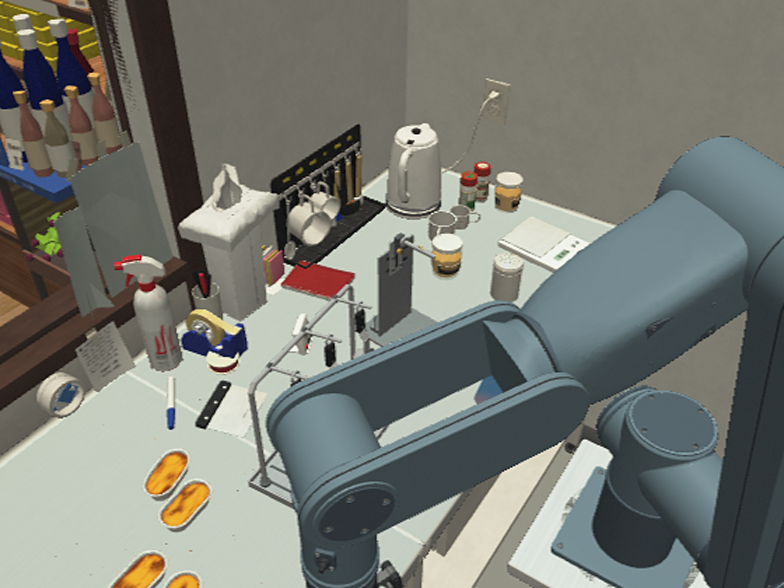

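View pics/side0.png

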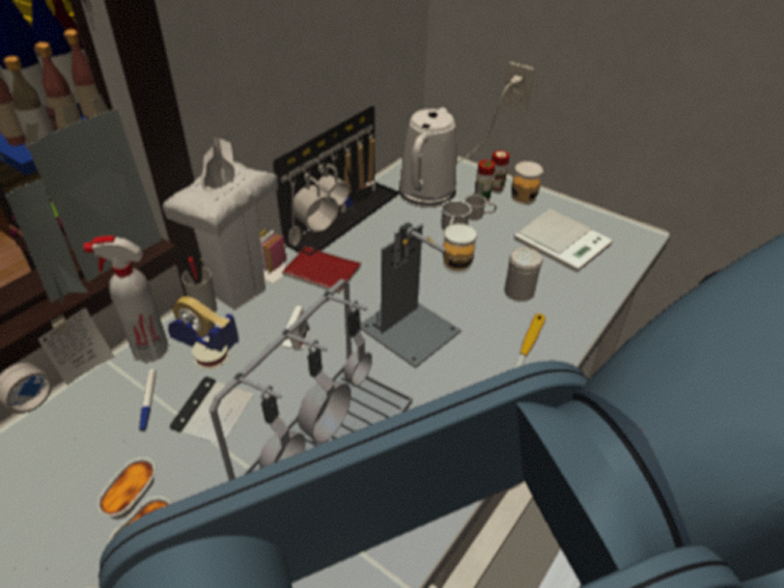

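The pictures show the rail with three cups on the left of the work (side view, pegs at about (270,390), (315,350), (355,310)), the stand behind it (foot about (412,330), hook about (410,235)-(448,250)). The arm covers part of it. I'll get rough positions first.

```bash
cat > h.py <<'E'
import numpy as np,cv2
from station import monitor,vision
def ray(n,u,v,m=None):
    m=m or vision.camera_model(n);E=np.array(m["extrinsics"]);R=E[:3,:3];c=-R.T@E[:3,3]
    x=(u-m["cx"])/m["fx"];y=(v-m["cy"])/m["fy"]
    if n=="wrist":
        r=np.hypot(x,y);d=np.array([x/r*np.sin(r),y/r*np.sin(r),np.cos(r)]) if r>1e-9 else np.array([0,0,1.])
    else: d=np.array([x,y,1.])
    return c,R.T@(d/np.linalg.norm(d))
def plane(c,d,z): return c+d*(z-c[2])/d[2]
def tri(rs):
    A=sum(np.eye(3)-np.outer(d,d) for c,d in rs);b=sum((np.eye(3)-np.outer(d,d))@c for c,d in rs)
    p=np.linalg.solve(A,b);return p,[float(np.linalg.norm((np.eye(3)-np.outer(d,d))@(p-c))) for c,d in rs]
E
python3 - <<'E'
from h import *
np.set_printoptions(precision=1,suppress=True)
k=1.4
for n in("scene","side"):print(n,ray(n,280,210))
for nm,p in dict(foot_back=(365,325),foot_front=(415,362),foot_r=(460,330),jar=(458,262),shaker=(520,295),sp_end=(540,318),sp2=(520,362),scr=(180,425),scr2=(210,380)).items():
    print(nm,plane(*ray("side",p[0]/k,p[1]/k),3))
for nm,a,b in [("bar_far",(352,289),(347,287)),("bar_near",(258,383),(217,405)),("panel_top",(381,262),(385,250)),("tip",(433,254),(447,250)),("grip_far",(360,320),(353,322)),("grip_mid",(330,355),(315,361)),]:
    print(nm,*tri([ray("scene",a[0]/k,a[1]/k),ray("side",b[0]/k,b[1]/k)]))
E
```

```text
scene (array([ -57.5,  831.4, 1117.5]), array([ 0.4, -0.6, -0.6]))
side (array([ 97.9, 540.7, 893.4]), array([ 0.4, -0.6, -0.7]))
foot_back [ 670.9 -170.1    3. ]
foot_front [ 531.9 -149.2    3. ]
foot_r [ 509.7 -276.6    3. ]
jar [ 630.7 -462.5    3. ]
shaker [ 464.  -447.4    3. ]
sp_end [ 397.1 -408.4    3. ]
sp2 [ 371.9 -272.8    3. ]
scr [770.6 221.    3. ]
scr2 [807.8 120.8   3. ]
bar_far [558.6  12.3 291.4] [1.9688759319399942, 1.968875931939986]
bar_near [535.7 282.2 301.9] [2.0362215184771446, 2.03622151847705]
panel_top [ 637.  -189.9  196.5] [2.1394483861695712, 2.1394483861697196]
tip [392.2  24.1 443.9] [3.1039700439334954, 3.1039700439334053]
grip_far [524.   40.  258.9] [0.03241404025297188, 0.032414040252922285]
grip_mid [542.4 105.2 218.1] [0.8776289813883726, 0.87762898138852]
```

Run:
```python
from h import *
im=vision.capture("wrist");cv2.imwrite("pics/w0.png",cv2.resize(im[:,:,::-1],(784,588),interpolation=cv2.INTER_CUBIC))
m=vision.camera_model("wrist");print(m)
```

```text
{'fx': 325.19226210127806, 'fy': 325.19226210127806, 'cx': 281.4621502661669, 'cy': 210.1193093001026, 'extrinsics': array([[ 3.90101467e-01,  9.20770985e-01, -1.28030110e-03,
        -5.48593074e+02],
       [ 8.88207217e-01, -3.75937983e-01,  2.64118482e-01,
        -3.44672630e+01],
       [ 2.42711321e-01, -1.04170180e-01, -9.64489393e-01,
         3.78823594e+02],
       [ 0.00000000e+00,  0.00000000e+00,  0.00000000e+00,
         1.00000000e+00]])}
```

```bash
python3 -m creep '[{"jaw":8.5,"travel":[1.4,-4.7,2.4],"twist":[0,0,0.06]},{"jaw":8.5,"travel":[1.4,-4.7,2.4],"twist":[0,0,0.06]},{"jaw":8.5,"travel":[1.4,-4.7,2.4],"twist":[0,0,0.06]},{"jaw":8.5,"travel":[1.4,-4.7,2.4],"twist":[0,0,0.06]},{"jaw":8.5,"travel":[1.4,-4.7,2.4],"twist":[0,0,0.06]},{"jaw":8.5,"travel":[1.4,-4.7,1.4],"twist":[0,0,0.06]},{"jaw":8.5,"travel":[1.4,-4.7,1.4],"twist":[0,0,0.06]},{"jaw":8.5,"travel":[1.4,-4.7,0],"twist":[0,0,0.06]},{"jaw":8.5,"travel":[0,0,0],"twist":[0,0,0]}]'
python3 - <<'E'
from h import *
print(monitor.get_state()["position"])
im=vision.capture("wrist");cv2.imwrite("pics/w1.png",cv2.resize(im[:,:,::-1],(784,588),interpolation=cv2.INTER_CUBIC))
np.savez("pics/w1.npz",im=im,**vision.camera_model("wrist"))
for n in("scene","side"):
  im=vision.capture(n);cv2.imwrite(f"pics/{n}1.png",cv2.resize(im[:,:,::-1],(784,588),interpolation=cv2.INTER_CUBIC))
E
```

```text
clock: 1.27
position: [327.4, 127.7, 451.8]
ee_rot: [-3.141, -0.0, -3.069]
force: [0.4, 0.0, 0.8]
gripper_width: 85.1
finger_force: 0.0
[327.38121588 127.72056936 451.79528278]
```

View pics/w1.png

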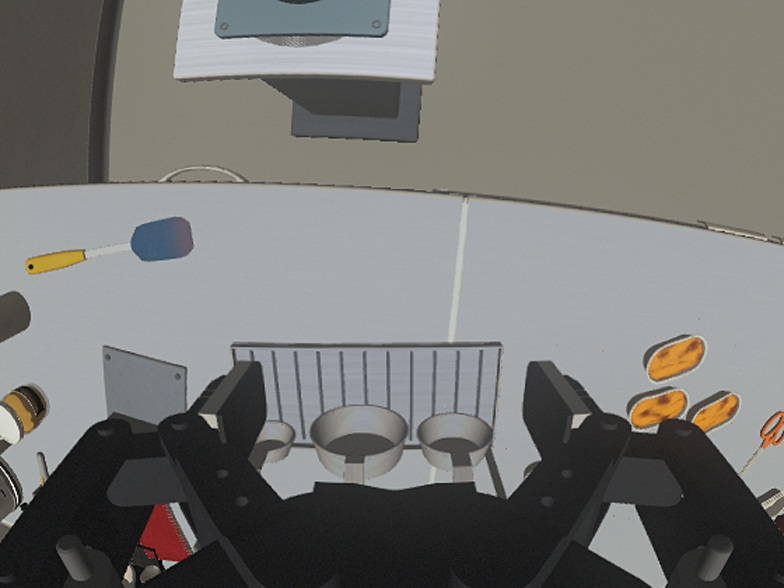

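The wrist view (784x588) shows the bowls opening towards the robot: small at (268,440), large at (358,440), medium at (455,440), so small, large and medium from -y to +y. The stand's foot is at (145,380). Next the fixed camera with the arm raised.

Run:
```python
import cv2,numpy as np
a=cv2.imread("pics/scene1.png");b=cv2.imread("pics/side1.png")
# left: scene crop, right: side crop, 2x native scaled
ca=cv2.resize(a[200:540,200:600],(400,340));cb=cv2.resize(b[200:540,180:580],(400,340))
cv2.imwrite("pics/c1.png",np.hstack([ca,cb]))
```

```text
(no output)
```

View pics/c1.png

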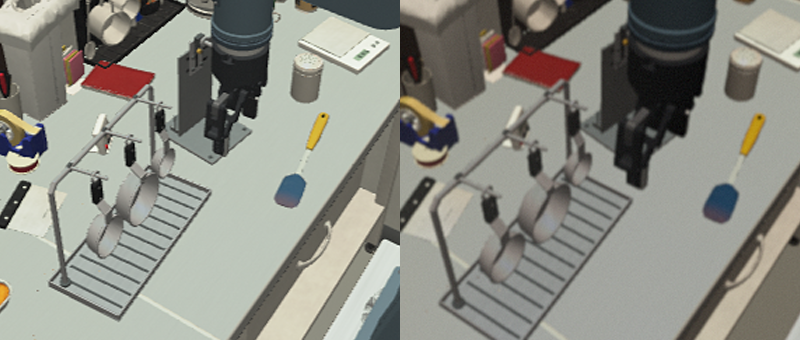

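Both fixed cameras now show all three cups' black grips (crop: scene (97,190), (130,153), (160,120); side (490,207), (535,162), (573,122)) and the tray's corners.

Run:
```python
from h import *
np.set_printoptions(precision=1,suppress=True)
k=1.4
S=lambda n,x,y: ray(n,(x)/k,(y)/k)
for nm,p in dict(FR=("scene",410,388),FL=("scene",320,518),BL=("scene",249,484),FR2=("side",411,401),BL2=("side",220,502)).items(): print(nm,plane(*S(*p),16))
z=np.load("pics/w1.npz");m={q:z[q] for q in("fx","fy","cx","cy","extrinsics")}
for p in((232,344),(501,344),(104,347),(186,374)): print("w",plane(*ray("wrist",p[0]/k,p[1]/k,m),16 if p[0]>200 else 3))
seeds=dict(medium=((297,392),(270,407)),large=((330,353),(315,362)),small=((360,320),(353,322)))
ims={n:cv2.imread(f"pics/{n}1.png") for n in("scene","side")}
for nm,(a,b) in seeds.items():
    rs=[];o=[]
    for n,s in(("scene",a),("side",b)):
        g=ims[n].max(2); lab,cc=None,None
        N,lab,st,ce=cv2.connectedComponentsWithStats((g<(75 if n=="scene" else 80)).astype(np.uint8))
        w=lab[s[1]-8:s[1]+9,s[0]-8:s[0]+9];w=w[w>0];L=np.bincount(w).argmax()
        o.append((ce[L],st[L]));rs.append(S(n,*ce[L]))
    print(nm,*tri(rs),o)
```

```text
FR [485.4 -71.1  16. ]
FL [449.4 269.9  16. ]
BL [596.2 284.3  16. ]
FR2 [477.7 -58.1  16. ]
BL2 [597.  282.2  16. ]
w [477.5 -63.   16. ]
w [451.3 268.4  16. ]
w [ 510.8 -274.7    3. ]
w [ 534.7 -139.1    3. ]
medium [523.5 215.6 235.2] [0.6196988149887992, 0.6196988149888271] [(array([296.5, 391. ]), array([291, 378,  12,  26, 227], dtype=int32)), (array([269.7, 408.8]), array([262, 396,  16,  27, 330], dtype=int32))]
large [530.9 118.4 235.8] [0.22143666955475272, 0.22143666955484376] [(array([329.8, 354.1]), array([325, 342,  11,  25, 204], dtype=int32)), (array([314.6, 362.3]), array([308, 348,  14,  29, 290], dtype=int32))]
small [506.   65.1 283.2] [0.8351840543525202, 0.8351840543524808] [(array([359.4, 320.8]), array([354, 309,  11,  24, 189], dtype=int32)), (array([351.7, 325.2]), array([345, 305,  16,  51, 414], dtype=int32))]
```

```bash
cat > cap.py <<'E'
from h import *
import sys
im=vision.capture("wrist");m=vision.camera_model("wrist")
np.savez(f"pics/{sys.argv[1]}.npz",im=im,**m)
E
python3 -m creep '[{"jaw":8.5,"travel":[2.4,1.7,-3.7],"twist":[0,-0.17,0]},{"jaw":8.5,"travel":[2.4,1.7,-3.7],"twist":[0,-0.17,0]},{"jaw":8.5,"travel":[2.4,1.7,-3.7],"twist":[0,-0.17,0]},{"jaw":8.5,"travel":[0,0,0],"twist":[0,0,0]}]'; python3 cap.py a1
python3 -m creep '[{"jaw":8.5,"travel":[0,-6,0],"twist":[0,0,0]},{"jaw":8.5,"travel":[0,-6,0],"twist":[0,0,0]},{"jaw":8.5,"travel":[0,0,0],"twist":[0,0,0]}]'; python3 cap.py a2
python3 -m creep '[{"jaw":8.5,"travel":[0,-6,0],"twist":[0,0,0]},{"jaw":8.5,"travel":[0,-6,0],"twist":[0,0,0]},{"jaw":8.5,"travel":[0,-6,0],"twist":[0,0,0]},{"jaw":8.5,"travel":[0,0,0],"twist":[0,0,0]}]'; python3 cap.py a3
python3 -m creep '[{"jaw":8.5,"travel":[0,-6,0],"twist":[0,0,0]},{"jaw":8.5,"travel":[0,-6,0],"twist":[0,0,0]},{"jaw":8.5,"travel":[0,0,0],"twist":[0,0,0]}]'; python3 cap.py a4
python3 - <<'E'
import numpy as np,cv2
L=[np.load(f"pics/a{i}.npz")["im"][:,:,::-1] for i in(1,2,3,4)]
cv2.imwrite("pics/A.png",cv2.resize(np.vstack([np.hstack(L[:2]),np.hstack(L[2:])]),(800,600),interpolation=cv2.INTER_AREA))
E
```

```text
clock: 1.92
position: [392.9, 181.1, 339.6]
ee_rot: [-3.096, 0.483, -3.047]
force: [-1.0, -0.6, 0.3]
gripper_width: 84.8
finger_force: 0.0
clock: 2.35
position: [398.5, 58.0, 347.2]
ee_rot: [-3.096, 0.493, -3.062]
force: [-0.3, -0.0, -0.4]
gripper_width: 85.2
finger_force: 0.0
clock: 2.9
position: [397.9, -118.2, 345.8]
ee_rot: [-3.097, 0.491, -3.059]
force: [0.9, 1.2, 0.1]
gripper_width: 84.9
finger_force: 0.0
clock: 3.32
position: [398.7, -235.2, 344.6]
ee_rot: [-3.098, 0.49, -3.052]
force: [0.0, 0.0, 1.3]
gripper_width: 84.9
finger_force: 0.0
```

View pics/A.png

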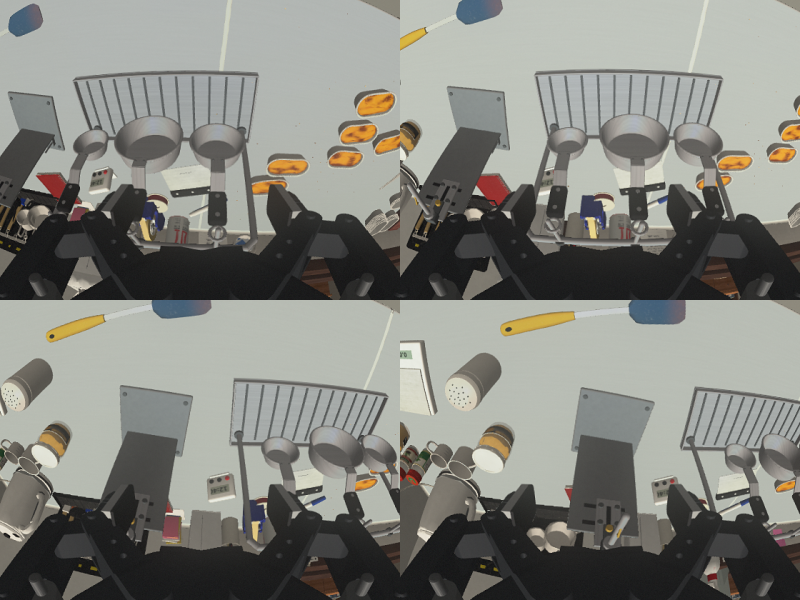

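Run:
```python
import numpy as np,cv2
g=lambda i:np.load(f"pics/a{i}.npz")["im"][:,:,::-1]
C=lambda i,x,y,w,h,W,H:cv2.resize(g(i)[y:y+h,x:x+w],(W,H),interpolation=cv2.INTER_CUBIC)
r1=np.hstack([C(1,140,240,200,100,400,200),C(2,180,240,200,100,400,200)])
r2=np.hstack([C(4,260,260,80,80,400,400),C(2,0,235,80,80,400,400)])
cv2.imwrite("pics/B.png",np.vstack([r1,r2]))
```

```text
(no output)
```

View pics/B.png

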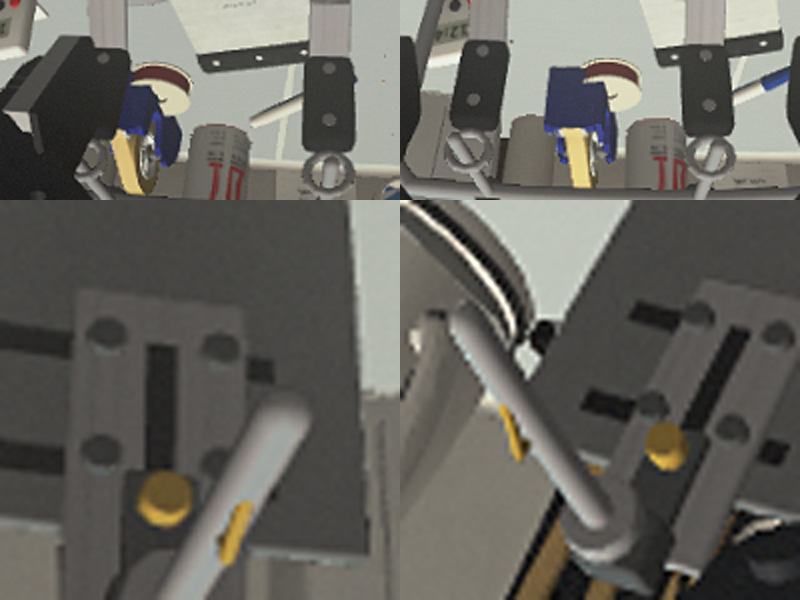

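The composite shows rings and grips clearly (a1 medium ring at native (304,326.5); a2 small ring (214,316) and large ring (335.5,316.5)). It also shows the rod's round end in a4 at (317,303) and in a2 at (12.4,258).

Run:
```python
from h import *
np.set_printoptions(precision=1,suppress=True)
M={}
for i in(1,2,3,4):
    z=np.load(f"pics/a{i}.npz");M[i]={q:z[q] for q in("fx","fy","cx","cy","extrinsics")}
r=lambda i,u,v:ray("wrist",u,v,M[i])
print("large ring",*tri([r(1,186,317.5),r(2,335.5,316.5)]))
for z in(248,253,258):
  print(z,"L",plane(*r(2,335.5,316.5),z),"S",plane(*r(2,214,316),z),"M",plane(*r(1,304,326.5),z))
print("gripz220 L",plane(*r(2,334,285),220),"S",plane(*r(2,219.5,282.5),220),"M",plane(*r(1,304.75,291.5),220))
print("tip",*tri([r(4,317.2,303.2),r(2,12.4,258)]))
for z in(238,250,262): print(z,plane(*r(4,317.2,303.2),z),plane(*r(2,12.4,258),z))
# refined foot corners
from scipy import ndimage
for i,ps in((3,((169,120),(269,132))),(4,((255,123),(356,142)))):
    g=cv2.cvtColor(np.load(f"pics/a{i}.npz")["im"],cv2.COLOR_RGB2GRAY)
    for p in ps:
        q=cv2.goodFeaturesToTrack(g[p[1]-12:p[1]+13,p[0]-12:p[0]+13],3,0.2,4)[:,0]+np.array(p)-12
        print(i,p,q.tolist(),[plane(*r(i,*x),5) for x in q])
# tray front corners a2
g=cv2.cvtColor(np.load("pics/a2.npz")["im"],cv2.COLOR_RGB2GRAY)
for p in((188,101),(450,106)):
    q=cv2.goodFeaturesToTrack(g[p[1]-12:p[1]+13,p[0]-12:p[0]+13],3,0.2,4)[:,0]+np.array(p)-12
    print("tray",q.tolist(),[plane(*r(2,*x),16) for x in q])
```

```text
large ring [541.5 108.7 253.9] [1.9339321468186368, 1.9339321468187025]
248 L [548.4 110.4 248. ] S [562.5   6.5 248. ] M [553.9 207.1 248. ]
253 L [539.  108.2 253. ] S [552.6   8.4 253. ] M [543.9 205.8 253. ]
258 L [529.6 106.1 258. ] S [542.7  10.3 258. ] M [533.9 204.5 258. ]
gripz220 L [542.  109.4 220. ] S [550.4   8.3 220. ] M [541.4 206.2 220. ]
tip [ 521.6 -201.2  247. ] [0.8160952916893235, 0.8160952916892644]
238 [ 538.4 -198.3  238. ] [ 534.8 -217.4  238. ]
250 [ 518.1 -201.9  250. ] [ 515.1 -193.9  250. ]
262 [ 497.8 -205.5  262. ] [ 495.3 -170.4  262. ]
3 (169, 120) [[169.0, 120.0]] [array([ 507.2, -272.6,    5. ])]
3 (269, 132) [[269.0, 135.0]] [array([ 523.6, -137.4,    5. ])]
4 (255, 123) [[253.0, 123.0], [261.0, 133.0]] [array([ 507.1, -275.4,    5. ]), array([ 521.3, -264.5,    5. ])]
4 (356, 142) [[355.0, 143.0], [349.0, 151.0]] [array([ 523.4, -139.2,    5. ]), array([ 537.1, -144.9,    5. ])]
tray [[191.0, 107.0], [191.0, 100.0]] [array([483.7, -61.6,  16. ]), array([473.9, -60.8,  16. ])]
tray [[450.0, 113.0]] [array([456.7, 268.2,  16. ])]
```

```bash
cat > cap.py <<'E'
from h import *
import sys
m=vision.camera_model("wrist");im=vision.capture("wrist")
np.savez(f"pics/{sys.argv[1]}.npz",im=im,**m)
E
python3 -m creep '[{"jaw":8.5,"travel":[0,5.5,0],"twist":[0,0,0]},{"jaw":8.5,"travel":[0,0,0],"twist":[0,0,0]},{"jaw":8.5,"travel":[0,0,0],"twist":[0,0,0]},{"jaw":8.5,"travel":[0,0,0],"twist":[0,0,0]}]'; python3 cap.py b1
python3 -m creep '[{"jaw":8.5,"travel":[0,-4.5,0],"twist":[0,0,0]},{"jaw":8.5,"travel":[0,-4.5,0],"twist":[0,0,0]},{"jaw":8.5,"travel":[0,0,0],"twist":[0,0,0]},{"jaw":8.5,"travel":[0,0,0],"twist":[0,0,0]},{"jaw":8.5,"travel":[0,0,0],"twist":[0,0,0]}]'; python3 cap.py b2
python3 - <<'E'
import numpy as np,cv2
g=lambda i:np.load(f"pics/b{i}.npz")["im"][:,:,::-1]
C=lambda i,x,y,w,h,W,H:cv2.resize(g(i)[y:y+h,x:x+w],(W,H),interpolation=cv2.INTER_CUBIC)
cv2.imwrite("pics/Bb.png",np.hstack([C(1,190,250,100,150,400,600),C(2,310,250,100,150,400,600)]))
E
```

```text
clock: 3.88
position: [397.5, -178.7, 344.3]
ee_rot: [-3.097, 0.49, -3.051]
force: [-0.0, -0.4, -0.3]
gripper_width: 85.0
finger_force: 0.0
clock: 4.55
position: [397.0, -268.3, 343.8]
ee_rot: [-3.098, 0.49, -3.053]
force: [-0.3, -0.2, -0.3]
gripper_width: 84.9
finger_force: 0.0
```

View pics/Bb.png

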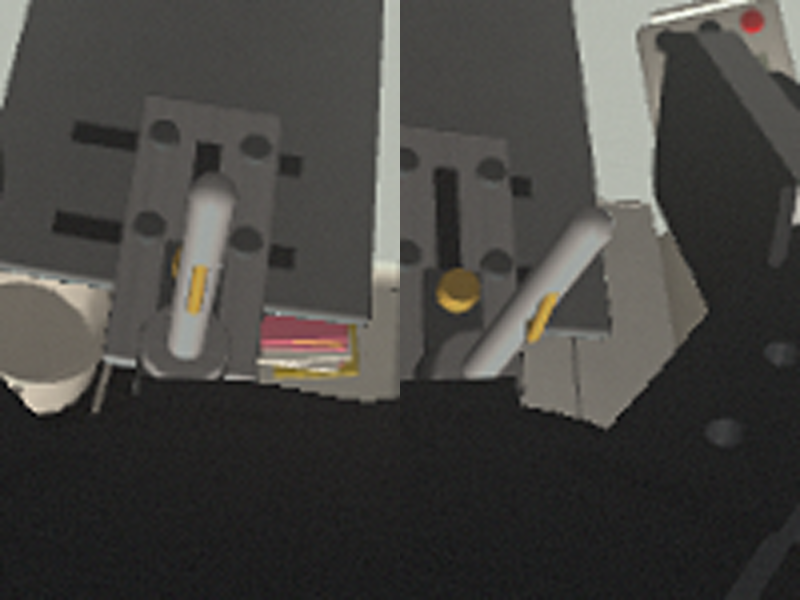

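Run:
```python
from h import *
np.set_printoptions(precision=1,suppress=True)
M={}
for i in(1,2):
    z=np.load(f"pics/b{i}.npz");M[i]={q:z[q] for q in("fx","fy","cx","cy","extrinsics")}
r=lambda i,x,y:ray("wrist",(190 if i==1 else 310)+(x-(0 if i==1 else 400))/4,250+y/4,M[i])
print("tip",*tri([r(1,213,196),r(2,593,226)]))
print("leaf",*tri([r(1,196,290),r(2,543,318)]))
print("leaf lo",*tri([r(1,193,312),r(2,533,340)]))
print("leaf hi",*tri([r(1,201,266),r(2,555,295)]))
print("junction front/low: ",*tri([r(1,185,357),r(2,479,372)]))
```

```text
tip [ 522.  -203.9  248.2] [0.0030467565171446533, 0.0030467565171081725]
leaf [ 551.4 -207.6  254.3] [0.026887323412770652, 0.02688732341276789]
leaf lo [ 558.4 -208.3  256.2] [0.07898920416096, 0.07898920416089282]
leaf hi [ 544.4 -206.5  252.2] [0.08840411844351444, 0.08840411844348876]
junction front/low:  [ 596.3 -212.5  249.1] [1.3339977454242857, 1.3339977454242944]
```

Rod located: sphere centre of its tip at about (522,-204,248), direction about (0.993,-0.12,0). Now over to the large cup on the middle peg.

```bash
python3 -m creep '[{"jaw":8.5,"travel":[0.6,5.3,0.4],"twist":[0,0.17,0]},{"jaw":8.5,"travel":[0.6,5.3,0.4],"twist":[0,0.17,0]},{"jaw":8.5,"travel":[0.6,5.3,0.4],"twist":[0,0.17,0]},{"jaw":8.5,"travel":[1,5.3,0.4],"twist":[0,0,0.01]},{"jaw":8.5,"travel":[1,5.3,0.4],"twist":[0,0,0]},{"jaw":8.5,"travel":[1.5,5.3,0.4],"twist":[0,0,0]},{"jaw":8.5,"travel":[1.5,5.3,0.4],"twist":[0,0,0]},{"jaw":8.5,"travel":[3,0,0],"twist":[0,0,0]},{"jaw":8.5,"travel":[3,0,0],"twist":[0,0,0]},{"jaw":8.5,"travel":[0,0,0],"twist":[0,0,0]},{"jaw":8.5,"travel":[0,0,0],"twist":[0,0,0]}]'; python3 cap.py d1;  python3 - <<'E'
from h import *
s=monitor.get_state();print(s["position"],s["ee_rot"],s["joint_pos"])
E
```

```text
clock: 5.98
position: [524.2, 100.5, 371.5]
ee_rot: [3.142, -0.013, -3.053]
force: [-0.4, 1.1, 0.5]
gripper_width: 85.0
finger_force: 0.0
[524.08785241 100.37717359 371.72948607] [-3.14157339 -0.01291163 -3.05310355] [-1.91682007e-02  1.98838135e-01  1.44772276e+00 -1.40925369e-03
  1.50786664e+00 -1.67835610e+00]
```

```bash
python3 -m creep '[{"jaw":8.5,"travel":[1.1,0.8,-3],"twist":[0,-0.013,0]},{"jaw":8.5,"travel":[0,0,-3.3],"twist":[0,0,0]},{"jaw":8.5,"travel":[0,0,-3.3],"twist":[0,0,0]},{"jaw":8.5,"travel":[0,0,0],"twist":[0,0,0]}]'
python3 - <<'E'
from h import *
im=vision.capture("wrist");cv2.imwrite("pics/d2.png",cv2.resize(im[120:,100:460,::-1],(720,600)))
E
```

```text
clock: 6.52
position: [533.8, 108.0, 273.7]
ee_rot: [-3.141, -0.005, -3.054]
force: [-0.1, 0.5, -0.2]
gripper_width: 84.7
finger_force: 0.0
```

View pics/d2.png

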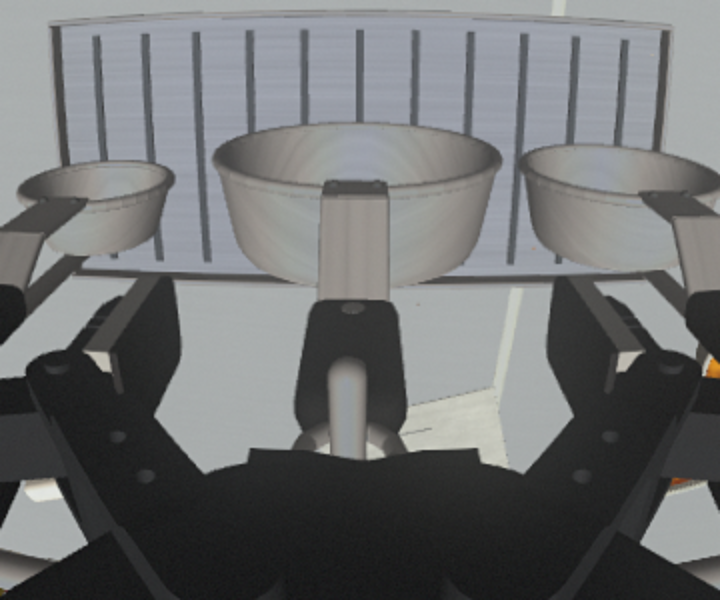

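The grip is centred at column 350 against a finger midpoint of 364, so the cup sits about 3 mm to -y. I'll shift and close.

```bash
python3 -m creep '[{"jaw":8.5,"travel":[0,-0.3,0],"twist":[0,0,0]},{"jaw":4,"travel":[0,0,0],"twist":[0,0,0]},{"jaw":1.5,"travel":[0,0,0],"twist":[0,0,0]},{"jaw":1.5,"travel":[0,0,0],"twist":[0,0,0]},{"jaw":1.5,"travel":[0,0,0],"twist":[0,0,0]},{"jaw":1.5,"travel":[0,0,0],"twist":[0,0,0]}]'
python3 - <<'E'
from h import *
s=monitor.get_state();print(s["wrist_torque"])
m=vision.camera_model("wrist");im=vision.capture("wrist");cv2.imwrite("pics/d3.png",cv2.resize(im[200:380,180:390,::-1],(700,600)))
np.savez("pics/d3.npz",im=im,**m)
E
```

```text
clock: 7.32
position: [536.2, 105.2, 275.9]
ee_rot: [-3.14, 0.001, -3.053]
force: [0.5, 0.4, 2.2]
gripper_width: 20.8
finger_force: 58.5
[ 0.09003872 -0.07960806  0.04616415]
```

View pics/d3.png

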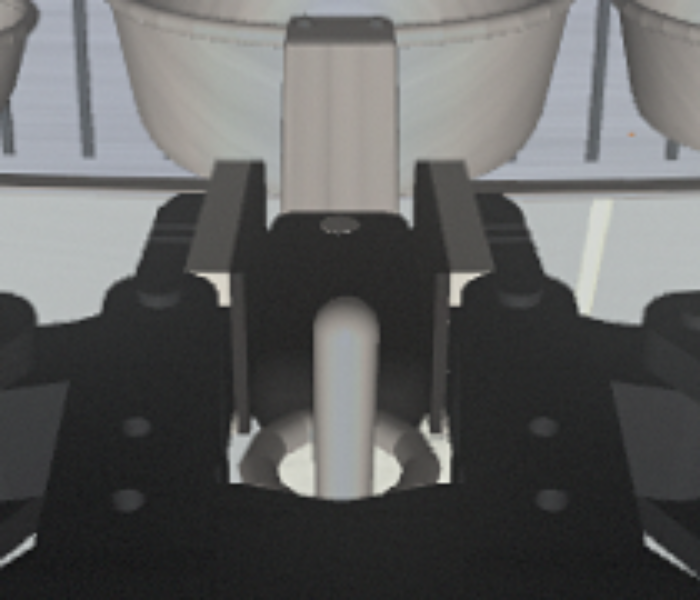

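```bash
cat > ringfit.py <<'E'
# ring centre from its pixel and the pixel of the grip's lower front edge (56 below, 6 in front)
from h import *
def fit(f,pr,pe,tcp):
    z=np.load(f);m={q:z[q] for q in("fx","fy","cx","cy","extrinsics")}
    c,d=ray("wrist",*pr,m);c2,e=ray("wrist",*pe,m)
    off=np.array([-6,-0.5,-56.])
    # c+s d = P ; c2+t e = P+off
    st=np.linalg.lstsq(np.c_[d,-e],c2-off-c,rcond=None)[0]
    P=c+st[0]*d;print("ring",P,"rel TCP",P-tcp,"resid",c+st[0]*d-(c2+st[1]*e-off))
E
python3 - <<'E'
from ringfit import *
np.set_printoptions(precision=1,suppress=True)
for r in(210,213,218):
  fit("pics/d3.npz",(282,340),(282,200+r*.3),np.array([536.2,105.2,275.9]))
E
```

```text
ring [545.3 105.5 249.6] rel TCP [  9.1   0.3 -26.3] resid [-0.  0.  0.]
ring [546.5 105.6 248.1] rel TCP [ 10.3   0.4 -27.8] resid [-0.  0.  0.]
ring [548.6 105.8 245.3] rel TCP [ 12.4   0.6 -30.6] resid [-0.  0.  0.]
```

```bash
python3 -m creep '[{"jaw":1.5,"travel":[0,0,0.4],"twist":[0,0,0]},{"jaw":1.5,"travel":[0,0,0],"twist":[0,0,0]},{"jaw":1.5,"travel":[-1,-0.09,0.14],"twist":[0,0,0]}]';  python3 -m creep '[{"jaw":1.5,"travel":[-1.5,-0.13,0.21],"twist":[0,0,0]},{"jaw":1.5,"travel":[-1.5,-0.13,0.21],"twist":[0,0,0]},{"jaw":1.5,"travel":[-2,-0.17,0.28],"twist":[0,0,0]},{"jaw":1.5,"travel":[-4,-0.3,0.4],"twist":[0,0,0]},{"jaw":1.5,"travel":[0,0,0],"twist":[0,0,0]},{"jaw":1.5,"travel":[0,0,0],"twist":[0,0,0]}]'; python3 cap.py e1
```

```text
clock: 7.75
position: [525.8, 104.1, 280.6]
ee_rot: [-3.14, -0.0, -3.054]
force: [-0.4, 0.3, -1.0]
gripper_width: 21.3
finger_force: 58.6
clock: 8.5
position: [436.0, 96.9, 292.6]
ee_rot: [-3.14, 0.002, -3.054]
force: [0.3, 0.2, -1.0]
gripper_width: 21.0
finger_force: 58.7
```

```bash
python3 -m creep '[{"jaw":1.5,"travel":[0,-4.2,0],"twist":[0,0,-0.035]},{"jaw":1.5,"travel":[0,-4.2,0],"twist":[0,0,-0.035]},{"jaw":1.5,"travel":[0,-4.2,0],"twist":[0,0,-0.035]},{"jaw":1.5,"travel":[0,-4.2,0],"twist":[0,0,-0.035]},{"jaw":1.5,"travel":[0,-4.2,0],"twist":[0,0,-0.035]},{"jaw":1.5,"travel":[0,-4.2,0],"twist":[0,0,-0.035]},{"jaw":1.5,"travel":[0,-4.2,-1],"twist":[0,0,0]},{"jaw":1.5,"travel":[2,0,-1],"twist":[0,0,0]},{"jaw":1.5,"travel":[0,0,0],"twist":[0,0,0]},{"jaw":1.5,"travel":[0,0,0],"twist":[0,0,0]}]'; python3 cap.py e2
```

```text
clock: 9.8
position: [456.0, -197.0, 271.8]
ee_rot: [-3.141, -0.0, 3.02]
force: [0.8, 1.4, -1.4]
gripper_width: 21.3
finger_force: 59.4
```

```bash
python3 -m creep '[{"jaw":1.5,"travel":[1.5,-0.06,-0.05],"twist":[0,0,0]},{"jaw":1.5,"travel":[1.5,-0.18,0],"twist":[0,0,0]},{"jaw":1.5,"travel":[1.5,-0.18,0],"twist":[0,0,0]},{"jaw":1.5,"travel":[0,0,0],"twist":[0,0,0]}]'
python3 - <<'E'
from h import *
m=vision.camera_model("wrist");im=vision.capture("wrist");np.savez("pics/e3.npz",im=im,**m)
c=im[310:360,255:310].astype(int)
# bright / yellow / hues as coarse numbers: row-wise luminance profile
g=c.sum(2)//3
for r in range(0,50,3): print(310+r,' '.join(f"{v:3d}" for v in g[r,::3]))
E
```

```text
clock: 10.35
position: [502.3, -201.4, 271.3]
ee_rot: [-3.14, 0.001, 3.021]
force: [0.3, 0.9, -1.3]
gripper_width: 21.2
finger_force: 59.5
310  30  36  38  37  38  40  41  36  36  32  38  36  34  36  33  35  34  32  36
313  33  37  40  44  39  41  42  37  42  43  37  37  38  39  41  39  37  33  34
316  32  40  43  43  44  44  44  45  42  44  44  42  43  45  43  43  41  35  47
319  30  40  43  44  45  46  47  44  44  46  46  46  47  44  47  46  43  36  45
322  32  38  40  41  42  42  49  59  63  68  63  53  47  41  46  45  40  37  46
325  39  37  39  52  65  83 107 114 122 126 119 111 102  74  59  41  36  37  50
328  45  45  65  76  97 112 148 152 151 154 154 150 135 111  91  70  60  51  51
331  54  64  67  89 122 130 155 159 143 143 150 158 142 129 121  71  63  61  51
334  63  65  68  76 135  68  50  50  52  55  54  51  50 109 139  76  67  62  55
337  66  63  69  76  49  51  49  52  50  52  53  53  53  52  48  86  63  65  66
340  69  62  55  52  55  52  53  50  53  53  54  51  53  51  51  71  62  65  71
343  71  66  62  52  52  52  51  53  54  53  52  53  53  50  54  54  63  65  73
346  27  38  59  61  53  52  53  51  52  53  53  49  52  54  57  65  50  28  25
349  29  27  26  26  33  27  30  38  46  47  43  37  29  29  28  26  26  28  27
352  27  23  28  26  27  24  24  31  26  29  27  28  27  28  26  28  27  29  27
355  24  28  24  29  31  27  29  27  26  27  33  26  28  28  26  27  26  27  27
358  27  22  24  30  28  28  24  26  27  28  29  25  26  26  24  26  28  26  31
```

```bash
python3 -m creep '[{"jaw":1.5,"travel":[0.5,-0.06,0],"twist":[0,0,0]},{"jaw":1.5,"travel":[0.3,-0.04,0],"twist":[0,0,0]},{"jaw":1.5,"travel":[0,0,0],"twist":[0,0,0]}]';python3 -m creep '[{"jaw":1.5,"travel":[0.3,-0.04,0],"twist":[0,0,0]},{"jaw":1.5,"travel":[0,0,0],"twist":[0,0,0]}]';python3 -m creep '[{"jaw":1.5,"travel":[0.3,-0.04,0],"twist":[0,0,0]},{"jaw":1.5,"travel":[0,0,0],"twist":[0,0,0]}]'
```

```text
clock: 10.78
position: [509.1, -202.4, 271.6]
ee_rot: [-3.14, 0.001, 3.02]
force: [-0.1, 0.2, -1.1]
gripper_width: 21.4
finger_force: 59.5
clock: 11.02
position: [512.1, -202.8, 271.6]
ee_rot: [-3.14, 0.001, 3.02]
force: [-0.1, 0.1, -1.0]
gripper_width: 21.3
finger_force: 59.5
clock: 11.28
position: [515.2, -203.2, 271.5]
ee_rot: [-3.14, 0.0, 3.02]
force: [-0.4, 0.2, -1.6]
gripper_width: 21.2
finger_force: 59.4
```

```bash
python3 -m creep '[{"jaw":1.5,"travel":[0.4,-0.05,0],"twist":[0,0,0]},{"jaw":1.5,"travel":[0.4,-0.05,0],"twist":[0,0,0]},{"jaw":1.5,"travel":[0,0,0],"twist":[0,0,0]}]';python3 -m creep '[{"jaw":1.5,"travel":[0,0,-0.15],"twist":[0,0,0]},{"jaw":1.5,"travel":[0,0,0],"twist":[0,0,0]}]';python3 -m creep '[{"jaw":1.5,"travel":[0,0,-0.1],"twist":[0,0,0]},{"jaw":1.5,"travel":[0,0,0],"twist":[0,0,0]}]'
```

```text
clock: 11.65
position: [523.5, -204.2, 271.4]
ee_rot: [-3.14, 0.001, 3.02]
force: [0.2, -0.8, -2.2]
gripper_width: 21.3
finger_force: 59.4
clock: 11.9
position: [522.9, -204.1, 269.9]
ee_rot: [-3.14, 0.0, 3.02]
force: [-0.4, -0.6, -2.0]
gripper_width: 21.2
finger_force: 59.5
clock: 12.15
position: [522.9, -204.1, 269.0]
ee_rot: [-3.14, 0.0, 3.02]
force: [0.3, -1.5, -1.4]
gripper_width: 21.0
finger_force: 59.5
```

```bash
for i in 1 2 3 4; do echo; done; python3 -m creep '[{"jaw":1.5,"travel":[0,0,-0.1],"twist":[0,0,0]},{"jaw":1.5,"travel":[0,0,0],"twist":[0,0,0]}]';python3 -m creep '[{"jaw":1.5,"travel":[0,0,-0.1],"twist":[0,0,0]},{"jaw":1.5,"travel":[0,0,0],"twist":[0,0,0]}]'
```

```text
clock: 12.4
position: [522.9, -204.1, 267.9]
ee_rot: [-3.14, 0.0, 3.02]
force: [0.0, -0.2, -0.8]
gripper_width: 21.1
finger_force: 59.5
clock: 12.65
position: [523.0, -204.2, 267.1]
ee_rot: [-3.14, 0.001, 3.02]
force: [0.2, -0.7, -1.6]
gripper_width: 21.5
finger_force: 59.5
```

```bash
python3 -m creep '[{"jaw":1.5,"travel":[0,0,-0.1],"twist":[0,0,0]},{"jaw":1.5,"travel":[0,0,0],"twist":[0,0,0]}]';python3 -m creep '[{"jaw":1.5,"travel":[0,0,-0.1],"twist":[0,0,0]},{"jaw":1.5,"travel":[0,0,0],"twist":[0,0,0]}]';python3 - <<'E'
from station import monitor
print(monitor.get_state()["wrist_torque"])
E
```

```text
clock: 12.9
position: [523.1, -204.2, 266.7]
ee_rot: [-3.14, 0.001, 3.02]
force: [-2.6, -0.0, 4.5]
gripper_width: 21.4
finger_force: 60.1
clock: 13.15
position: [523.2, -204.3, 266.5]
ee_rot: [-3.139, 0.002, 3.02]
force: [-3.7, 0.6, 8.7]
gripper_width: 21.0
finger_force: 60.8
[ 0.1495034   0.27952214 -0.00731405]
```

```bash
python3 -m creep '[{"jaw":1.5,"travel":[0,0,0.42],"twist":[0,0,0]},{"jaw":1.5,"travel":[0,0,0],"twist":[0,0,0]}]';python3 -m creep '[{"jaw":1.5,"travel":[0,0.15,0],"twist":[0,0,0]},{"jaw":1.5,"travel":[0,0,0],"twist":[0,0,0]}]';python3 -m creep '[{"jaw":1.5,"travel":[0,0.1,0],"twist":[0,0,0]},{"jaw":1.5,"travel":[0,0,0],"twist":[0,0,0]}]'
```

```text
clock: 13.4
position: [523.0, -204.1, 269.1]
ee_rot: [-3.14, 0.0, 3.02]
force: [0.5, 0.9, -2.4]
gripper_width: 21.0
finger_force: 59.5
clock: 13.65
position: [522.9, -202.4, 268.8]
ee_rot: [-3.141, -0.0, 3.02]
force: [0.6, 0.4, -1.2]
gripper_width: 20.9
finger_force: 59.5
clock: 13.9
position: [523.0, -201.5, 269.1]
ee_rot: [-3.14, 0.0, 3.02]
force: [0.1, 0.5, -0.4]
gripper_width: 21.2
finger_force: 59.5
```

```bash
python3 -m creep '[{"jaw":1.5,"travel":[0,0.1,0],"twist":[0,0,0]},{"jaw":1.5,"travel":[0,0,0],"twist":[0,0,0]}]';python3 -m creep '[{"jaw":1.5,"travel":[0,0.1,0],"twist":[0,0,0]},{"jaw":1.5,"travel":[0,0,0],"twist":[0,0,0]}]'
```

```text
clock: 14.15
position: [523.0, -201.1, 269.2]
ee_rot: [-3.139, 0.001, 3.019]
force: [-0.3, -3.6, -2.9]
gripper_width: 20.6
finger_force: 59.3
clock: 14.4
position: [523.0, -200.8, 269.3]
ee_rot: [-3.138, 0.001, 3.019]
force: [0.4, -6.8, -3.7]
gripper_width: 21.1
finger_force: 59.3
```

```bash
python3 -m creep '[{"jaw":1.5,"travel":[0,-0.33,0.08],"twist":[0,0,0]},{"jaw":1.5,"travel":[0,0,0],"twist":[0,0,0]},{"jaw":1.5,"travel":[0.6,-0.07,0],"twist":[0,0,0]},{"jaw":1.5,"travel":[0,0,0],"twist":[0,0,0]}]';python3 -m creep '[{"jaw":1.5,"travel":[0.5,-0.06,0],"twist":[0,0,0]},{"jaw":1.5,"travel":[0,0,0],"twist":[0,0,0]}]';python3 -m creep '[{"jaw":1.5,"travel":[0.4,-0.05,0],"twist":[0,0,0]}]'
```

```text
clock: 14.9
position: [529.5, -203.5, 270.0]
ee_rot: [-3.14, 0.001, 3.02]
force: [0.7, -0.9, -1.3]
gripper_width: 21.3
finger_force: 59.5
clock: 15.15
position: [534.4, -204.2, 269.9]
ee_rot: [-3.14, 0.001, 3.02]
force: [0.2, 0.1, -1.0]
gripper_width: 20.9
finger_force: 59.5
clock: 15.28
position: [538.0, -204.7, 270.0]
ee_rot: [-3.14, 0.0, 3.02]
force: [-0.9, -0.1, -1.5]
gripper_width: 21.2
finger_force: 59.5
```

```bash
python3 -m creep '[{"jaw":1.5,"travel":[0.4,-0.1,0],"twist":[0,0,0]}]';python3 -m creep '[{"jaw":1.5,"travel":[0.4,-0.05,0],"twist":[0,0,0]}]';python3 -m creep '[{"jaw":1.5,"travel":[0.4,-0.05,0],"twist":[0,0,0]}]'
```

```text
clock: 15.4
position: [542.3, -205.8, 270.0]
ee_rot: [-3.14, 0.001, 3.02]
force: [0.5, 0.6, -1.9]
gripper_width: 21.2
finger_force: 59.5
clock: 15.52
position: [546.3, -206.3, 270.0]
ee_rot: [-3.14, 0.001, 3.02]
force: [0.3, -0.2, -1.5]
gripper_width: 21.1
finger_force: 59.5
clock: 15.65
position: [550.0, -206.7, 270.0]
ee_rot: [-3.14, -0.0, 3.02]
force: [-2.2, 0.8, 0.2]
gripper_width: 21.2
finger_force: 59.7
```

```bash
python3 -m creep '[{"jaw":1.5,"travel":[0.3,-0.04,0],"twist":[0,0,0]}]';python3 -m creep '[{"jaw":1.5,"travel":[0.3,-0.04,0],"twist":[0,0,0]}]';python3 -m creep '[{"jaw":1.5,"travel":[0.3,-0.04,0],"twist":[0,0,0]}]'
```

```text
clock: 15.78
position: [553.1, -207.2, 270.1]
ee_rot: [-3.14, 0.0, 3.02]
force: [-1.6, -1.0, 1.2]
gripper_width: 20.9
finger_force: 59.7
clock: 15.9
position: [556.5, -207.6, 270.1]
ee_rot: [-3.14, 0.001, 3.02]
force: [0.8, -0.0, -1.0]
gripper_width: 20.9
finger_force: 59.5
clock: 16.02
position: [559.3, -207.9, 269.9]
ee_rot: [-3.14, 0.001, 3.02]
force: [-0.3, 0.0, -1.0]
gripper_width: 21.1
finger_force: 59.5
```

```bash
python3 -m creep '[{"jaw":1.5,"travel":[0.3,-0.04,0],"twist":[0,0,0]}]';python3 -m creep '[{"jaw":1.5,"travel":[0.3,-0.04,0],"twist":[0,0,0]},{"jaw":1.5,"travel":[0,0,0],"twist":[0,0,0]}]'
```

```text
clock: 16.15
position: [562.2, -208.3, 269.8]
ee_rot: [-3.14, 0.0, 3.02]
force: [0.6, 1.4, -2.1]
gripper_width: 21.5
finger_force: 59.5
clock: 16.4
position: [565.2, -208.7, 269.9]
ee_rot: [-3.14, 0.0, 3.02]
force: [0.8, 0.3, -1.3]
gripper_width: 21.5
finger_force: 59.5
```

```bash
python3 -m creep '[{"jaw":1.5,"travel":[0.5,-0.06,0],"twist":[0,0,0]},{"jaw":1.5,"travel":[0.5,-0.06,0],"twist":[0,0,0]},{"jaw":1.5,"travel":[0.3,-0.04,0],"twist":[0,0,0]}]';python3 -m creep '[{"jaw":1.5,"travel":[0.2,-0.02,0],"twist":[0,0,0]},{"jaw":1.5,"travel":[0,0,0],"twist":[0,0,0]}]';python3 -m creep '[{"jaw":1.5,"travel":[0.15,-0.02,0],"twist":[0,0,0]},{"jaw":1.5,"travel":[0,0,0],"twist":[0,0,0]}]'
```

```text
clock: 16.77
position: [578.4, -210.4, 270.0]
ee_rot: [-3.14, 0.001, 3.02]
force: [0.2, 0.5, -1.6]
gripper_width: 21.1
finger_force: 59.5
clock: 17.02
position: [580.1, -210.5, 269.9]
ee_rot: [-3.14, 0.0, 3.02]
force: [0.2, -1.1, -1.7]
gripper_width: 20.7
finger_force: 59.5
clock: 17.27
position: [581.5, -210.7, 270.0]
ee_rot: [-3.14, 0.0, 3.02]
force: [0.2, -0.6, -1.8]
gripper_width: 20.7
finger_force: 59.5
```

```bash
python3 -m creep '[{"jaw":1.5,"travel":[0.15,-0.02,0],"twist":[0,0,0]},{"jaw":1.5,"travel":[0,0,0],"twist":[0,0,0]}]';python3 -m creep '[{"jaw":1.5,"travel":[0.1,-0.01,0],"twist":[0,0,0]},{"jaw":1.5,"travel":[0,0,0],"twist":[0,0,0]}]'
```

```text
clock: 17.52
position: [582.7, -210.9, 269.9]
ee_rot: [-3.14, -0.001, 3.02]
force: [-2.3, 0.3, -1.6]
gripper_width: 21.1
finger_force: 59.6
clock: 17.77
position: [584.0, -211.0, 269.5]
ee_rot: [-3.141, -0.0, 3.02]
force: [0.1, 0.0, -4.0]
gripper_width: 21.0
finger_force: 59.3
```

```bash
python3 -m creep '[{"jaw":1.5,"travel":[0.1,-0.01,0],"twist":[0,0,0]},{"jaw":1.5,"travel":[0,0,0],"twist":[0,0,0]}]'
```

```text
clock: 18.02
position: [584.9, -211.0, 269.6]
ee_rot: [-3.141, -0.0, 3.02]
force: [-1.8, 0.8, -5.7]
gripper_width: 21.1
finger_force: 59.3
```

```bash
python3 -m creep '[{"jaw":1.5,"travel":[0,0,-0.12],"twist":[0,0,0]},{"jaw":1.5,"travel":[0,0,0],"twist":[0,0,0]}]';python3 -m creep '[{"jaw":1.5,"travel":[0.1,-0.01,0],"twist":[0,0,0]},{"jaw":1.5,"travel":[0,0,0],"twist":[0,0,0]}]'
```

```text
clock: 18.27
position: [585.4, -211.3, 269.3]
ee_rot: [-3.14, 0.002, 3.02]
force: [-0.4, -0.2, -1.6]
gripper_width: 20.7
finger_force: 59.3
clock: 18.52
position: [586.0, -211.3, 269.2]
ee_rot: [-3.14, 0.001, 3.02]
force: [-1.7, -0.4, -0.9]
gripper_width: 21.0
finger_force: 59.7
```

```bash
python3 -m creep '[{"jaw":1.5,"travel":[0.1,-0.01,0],"twist":[0,0,0]},{"jaw":1.5,"travel":[0,0,0],"twist":[0,0,0]}]';python3 -m creep '[{"jaw":1.5,"travel":[0.1,-0.01,0],"twist":[0,0,0]},{"jaw":1.5,"travel":[0,0,0],"twist":[0,0,0]}]'
```

```text
clock: 18.77
position: [586.2, -211.3, 269.1]
ee_rot: [-3.14, -0.001, 3.02]
force: [-5.8, 0.5, 1.5]
gripper_width: 21.5
finger_force: 60.1
clock: 19.02
position: [586.4, -211.3, 269.1]
ee_rot: [-3.14, -0.003, 3.02]
force: [-9.5, 1.1, 4.3]
gripper_width: 21.6
finger_force: 60.2
```

```bash
python3 -m creep '[{"jaw":1.5,"travel":[-0.2,0.02,0],"twist":[0,0,0]},{"jaw":1.5,"travel":[0,0,-0.18],"twist":[0,0,0]},{"jaw":1.5,"travel":[0,0,0],"twist":[0,0,0]}]'
```

```text
clock: 19.4
position: [586.0, -211.2, 266.9]
ee_rot: [-3.14, 0.0, 3.02]
force: [-2.5, -0.5, 0.3]
gripper_width: 21.2
finger_force: 59.7
```

```bash
python3 -m creep '[{"jaw":3,"travel":[0,0,0],"twist":[0,0,0]},{"jaw":5,"travel":[0,0,0],"twist":[0,0,0]},{"jaw":8.5,"travel":[0,0,0],"twist":[0,0,0]},{"jaw":8.5,"travel":[0,0,0],"twist":[0,0,0]},{"jaw":8.5,"travel":[0,0,0],"twist":[0,0,0]},{"jaw":8.5,"travel":[0,0,3],"twist":[0,0,0]},{"jaw":8.5,"travel":[0,0,5],"twist":[0,0,0]},{"jaw":8.5,"travel":[-3,0,4],"twist":[0,0,0]},{"jaw":8.5,"travel":[0,0,0],"twist":[0,0,0]}]'
python3 - <<'E'
from h import *
np.savez("pics/f1.npz",im=vision.capture("side"),im2=vision.capture("scene"))
E
python3 cap.py f1w
```

```text
clock: 20.52
position: [555.8, -211.7, 391.7]
ee_rot: [-3.137, 0.008, 3.019]
force: [0.2, 0.2, 0.2]
gripper_width: 85.2
finger_force: 0.0
```

```bash
python3 -m creep '[{"jaw":8.5,"travel":[-0.4,5.2,0],"twist":[0,0,0.03]},{"jaw":8.5,"travel":[-0.4,5.2,0],"twist":[0,0,0.03]},{"jaw":8.5,"travel":[-0.4,5.2,0],"twist":[0,0,0.03]},{"jaw":8.5,"travel":[-0.4,5.2,0],"twist":[0,0,0.03]},{"jaw":8.5,"travel":[-0.4,5.2,0],"twist":[0,0,0.03]},{"jaw":8.5,"travel":[-0.4,5.2,0],"twist":[0,0,0.03]},{"jaw":8.5,"travel":[-0.4,5.2,-1],"twist":[0,0,0.03]},{"jaw":8.5,"travel":[-0.2,5.2,-1],"twist":[0,0,0]},{"jaw":8.5,"travel":[0,0,0],"twist":[0,0,0]}]'
```

```text
clock: 21.8
position: [524.7, 208.3, 363.9]
ee_rot: [-3.141, -0.005, -3.048]
force: [-0.1, -0.6, -0.1]
gripper_width: 84.9
finger_force: 0.0
```

```bash
python3 -m creep '[{"jaw":8.5,"travel":[0.15,-0.3,-4.4],"twist":[0,0,0]},{"jaw":8.5,"travel":[0,0,-4.4],"twist":[0,0,0]},{"jaw":8.5,"travel":[0,0,0],"twist":[0,0,0]},{"jaw":8.5,"travel":[0,0,0],"twist":[0,0,0]}]'
python3 - <<'E'
from h import *
m=vision.camera_model("wrist");im=vision.capture("wrist");np.savez("pics/g1.npz",im=im,**m)
for f in("pics/g1.npz",):
    g=np.load(f)["im"].astype(int).sum(2)//3
    for r in(280,290,300): 
        row=g[r,170:400]<60; e=np.flatnonzero(np.diff(row.astype(int)))+171; print(r,e)
E
```

```text
clock: 22.3
position: [528.3, 201.3, 280.0]
ee_rot: [-3.14, 0.001, -3.054]
force: [-0.4, -0.5, 0.7]
gripper_width: 85.0
finger_force: 0.0
280 [189 268 314 375 399]
290 [190 267 285 304 316 374]
300 [190 266 285 304 317 375]
```

```bash
python3 -m creep '[{"jaw":8.5,"travel":[-0.2,0.4,-0.4],"twist":[0,0,0]},{"jaw":5,"travel":[0,0,0],"twist":[0,0,0]},{"jaw":1.5,"travel":[0,0,0],"twist":[0,0,0]},{"jaw":1.5,"travel":[0,0,0],"twist":[0,0,0]},{"jaw":1.5,"travel":[0,0,0],"twist":[0,0,0]},{"jaw":1.5,"travel":[0,0,0],"twist":[0,0,0]}]'
python3 - <<'E'
from h import *
m=vision.camera_model("wrist");im=vision.capture("wrist");np.savez("pics/g2.npz",im=im,**m)
# compare with the large cup's grasp picture: row of grip's lower front edge and ring in the centre column
for f in("pics/d3.npz","pics/g2.npz"):
    g=np.load(f)["im"].astype(int).sum(2)//3
    print(f,"edge",[(r,int(g[r,272:278].mean())) for r in range(256,272,1)],"ring",[(r,int(g[r,256:262].mean())) for r in range(322,352,2)])
E
```

```text
clock: 23.1
position: [525.8, 205.7, 275.2]
ee_rot: [-3.14, 0.001, -3.054]
force: [1.0, 0.1, 1.4]
gripper_width: 21.1
finger_force: 58.5
pics/d3.npz edge [(256, 156), (257, 156), (258, 156), (259, 156), (260, 156), (261, 156), (262, 161), (263, 104), (264, 49), (265, 46), (266, 54), (267, 56), (268, 58), (269, 46), (270, 44), (271, 44)] ring [(322, 46), (324, 45), (326, 72), (328, 109), (330, 78), (332, 70), (334, 72), (336, 73), (338, 68), (340, 68), (342, 70), (344, 72), (346, 50), (348, 37), (350, 34)]
pics/g2.npz edge [(256, 138), (257, 139), (258, 139), (259, 139), (260, 139), (261, 139), (262, 139), (263, 139), (264, 138), (265, 139), (266, 140), (267, 146), (268, 54), (269, 38), (270, 42), (271, 49)] ring [(322, 41), (324, 42), (326, 42), (328, 41), (330, 56), (332, 82), (334, 117), (336, 75), (338, 64), (340, 65), (342, 68), (344, 63), (346, 40), (348, 32), (350, 31)]
```

```bash
python3 -m creep '[{"jaw":1.5,"travel":[0,0,0.4],"twist":[0,0,0]},{"jaw":1.5,"travel":[0,0,0],"twist":[0,0,0]},{"jaw":1.5,"travel":[-1,-0.09,0.14],"twist":[0,0,0]}]';  python3 -m creep '[{"jaw":1.5,"travel":[-1.5,-0.13,0.21],"twist":[0,0,0]},{"jaw":1.5,"travel":[-1.5,-0.13,0.21],"twist":[0,0,0]},{"jaw":1.5,"travel":[-2,-0.17,0.28],"twist":[0,0,0]},{"jaw":1.5,"travel":[-4,-0.3,0.4],"twist":[0,0,0]},{"jaw":1.5,"travel":[0,-4.2,0],"twist":[0,0,-0.035]},{"jaw":1.5,"travel":[0,-4.2,0],"twist":[0,0,-0.035]},{"jaw":1.5,"travel":[0,-5,0],"twist":[0,0,-0.035]},{"jaw":1.5,"travel":[0,-5,0],"twist":[0,0,-0.035]},{"jaw":1.5,"travel":[0,-5,0],"twist":[0,0,-0.035]},{"jaw":1.5,"travel":[0,-5,0],"twist":[0,0,-0.034]},{"jaw":1.5,"travel":[0,-5,-1],"twist":[0,0,0]}]'; python3 -m creep '[{"jaw":1.5,"travel":[2,-5.4,-1],"twist":[0,0,0]},{"jaw":1.5,"travel":[0,0,0],"twist":[0,0,0]},{"jaw":1.5,"travel":[0,0,0],"twist":[0,0,0]}]'
```

```text
clock: 23.52
position: [515.3, 204.8, 280.0]
ee_rot: [-3.14, -0.0, -3.054]
force: [-0.3, -0.3, -0.6]
gripper_width: 21.1
finger_force: 58.6
clock: 24.9
position: [424.9, -137.7, 282.4]
ee_rot: [-3.139, 0.003, 3.02]
force: [0.4, 0.2, -1.5]
gripper_width: 21.1
finger_force: 59.0
clock: 25.28
position: [444.7, -189.7, 271.3]
ee_rot: [-3.141, -0.001, 3.02]
force: [0.1, 0.4, -1.3]
gripper_width: 20.8
finger_force: 59.2
```

```bash
python3 -m creep '[{"jaw":1.5,"travel":[1.5,-0.6,-0.2],"twist":[0,0,0]},{"jaw":1.5,"travel":[2,-0.25,0],"twist":[0,0,0]},{"jaw":1.5,"travel":[2,-0.25,0],"twist":[0,0,0]},{"jaw":1.5,"travel":[0,0,0],"twist":[0,0,0]},{"jaw":1.5,"travel":[0,0,0],"twist":[0,0,0]}]'
```

```text
clock: 25.9
position: [500.4, -200.5, 269.3]
ee_rot: [-3.14, -0.0, 3.022]
force: [0.3, 0.0, -1.3]
gripper_width: 21.2
finger_force: 59.2
```

```bash
python3 -m creep '[{"jaw":1.5,"travel":[0.5,-0.07,-0.03],"twist":[0,0,0]},{"jaw":1.5,"travel":[0.3,-0.04,0],"twist":[0,0,0]},{"jaw":1.5,"travel":[0,0,0],"twist":[0,0,0]}]';python3 -m creep '[{"jaw":1.5,"travel":[0.3,-0.04,0],"twist":[0,0,0]},{"jaw":1.5,"travel":[0,0,0],"twist":[0,0,0]}]';python3 -m creep '[{"jaw":1.5,"travel":[0.3,-0.04,0],"twist":[0,0,0]},{"jaw":1.5,"travel":[0.4,-0.05,0],"twist":[0,0,0]},{"jaw":1.5,"travel":[0.4,-0.05,0],"twist":[0,0,0]}]'
```

```text
clock: 26.28
position: [508.6, -202.6, 269.2]
ee_rot: [-3.14, 0.001, 3.021]
force: [0.2, -0.7, -0.7]
gripper_width: 20.8
finger_force: 59.2
clock: 26.52
position: [511.6, -203.0, 269.1]
ee_rot: [-3.14, 0.001, 3.021]
force: [0.4, -0.3, -1.2]
gripper_width: 20.9
finger_force: 59.2
clock: 26.9
position: [522.8, -204.4, 269.1]
ee_rot: [-3.14, 0.0, 3.021]
force: [0.4, -0.3, -1.0]
gripper_width: 21.4
finger_force: 59.2
```

```bash
python3 -m creep '[{"jaw":1.5,"travel":[0,0.09,-0.22],"twist":[0,0,0]},{"jaw":1.5,"travel":[0,0,0],"twist":[0,0,0]}]';python3 -m creep '[{"jaw":1.5,"travel":[0,0,-0.1],"twist":[0,0,0]},{"jaw":1.5,"travel":[0,0,0],"twist":[0,0,0]}]'
```

```text
clock: 27.15
position: [522.4, -203.2, 266.5]
ee_rot: [-3.141, -0.0, 3.021]
force: [0.7, -0.1, -1.0]
gripper_width: 21.3
finger_force: 59.2
clock: 27.4
position: [522.4, -203.4, 266.2]
ee_rot: [-3.14, 0.001, 3.021]
force: [-0.6, 1.1, 0.5]
gripper_width: 21.0
finger_force: 59.6
```

```bash
python3 -m creep '[{"jaw":1.5,"travel":[0,0,0.32],"twist":[0,0,0]},{"jaw":1.5,"travel":[0.5,-0.06,0],"twist":[0,0,0]},{"jaw":1.5,"travel":[0.5,-0.06,0],"twist":[0,0,0]},{"jaw":1.5,"travel":[0.5,-0.06,0],"twist":[0,0,0]},{"jaw":1.5,"travel":[0.4,-0.05,0],"twist":[0,0,0]}]';python3 -m creep '[{"jaw":1.5,"travel":[0.3,-0.04,0],"twist":[0,0,0]}]';python3 -m creep '[{"jaw":1.5,"travel":[0.3,-0.04,0],"twist":[0,0,0]}]';python3 -m creep '[{"jaw":1.5,"travel":[0.3,-0.04,0],"twist":[0,0,0]}]'
```

```text
clock: 28.02
position: [541.9, -205.8, 268.9]
ee_rot: [-3.14, 0.0, 3.021]
force: [-0.5, -0.6, -1.2]
gripper_width: 20.8
finger_force: 59.4
clock: 28.15
position: [544.5, -206.1, 269.0]
ee_rot: [-3.14, -0.0, 3.021]
force: [-2.0, 0.3, 1.0]
gripper_width: 21.0
finger_force: 59.5
clock: 28.28
position: [547.4, -206.5, 269.1]
ee_rot: [-3.14, -0.0, 3.021]
force: [-2.3, 0.2, 1.0]
gripper_width: 21.1
finger_force: 59.5
clock: 28.4
position: [550.5, -206.9, 269.2]
ee_rot: [-3.14, 0.0, 3.021]
force: [-0.3, 0.5, 0.3]
gripper_width: 21.2
finger_force: 59.5
```

```bash
python3 -m creep '[{"jaw":1.5,"travel":[0.3,-0.04,0],"twist":[0,0,0]}]';python3 -m creep '[{"jaw":1.5,"travel":[0.3,-0.04,0],"twist":[0,0,0]}]';python3 -m creep '[{"jaw":1.5,"travel":[0.3,-0.04,0],"twist":[0,0,0]}]'
```

```text
clock: 28.52
position: [554.0, -207.4, 269.3]
ee_rot: [-3.14, 0.002, 3.021]
force: [0.1, -0.5, -1.1]
gripper_width: 21.1
finger_force: 59.3
clock: 28.65
position: [556.8, -207.7, 269.0]
ee_rot: [-3.14, 0.001, 3.021]
force: [-0.1, 0.1, -1.1]
gripper_width: 21.4
finger_force: 59.3
clock: 28.78
position: [559.7, -208.1, 269.0]
ee_rot: [-3.14, 0.0, 3.021]
force: [-0.4, 0.1, -0.5]
gripper_width: 21.2
finger_force: 59.3
```

```bash
python3 -m creep '[{"jaw":1.5,"travel":[0.4,-0.05,-0.05],"twist":[0,0,0]},{"jaw":1.5,"travel":[0.3,-0.04,0],"twist":[0,0,0]},{"jaw":1.5,"travel":[0,0,0],"twist":[0,0,0]}]';python3 -m creep '[{"jaw":1.5,"travel":[0.2,-0.02,0],"twist":[0,0,0]},{"jaw":1.5,"travel":[0,0,0],"twist":[0,0,0]}]';python3 -m creep '[{"jaw":1.5,"travel":[0.15,-0.02,0],"twist":[0,0,0]},{"jaw":1.5,"travel":[0,0,0],"twist":[0,0,0]}]'
```

```text
clock: 29.15
position: [566.7, -209.0, 268.5]
ee_rot: [-3.14, 0.0, 3.021]
force: [0.1, 0.7, -2.0]
gripper_width: 21.0
finger_force: 59.3
clock: 29.4
position: [568.6, -209.3, 268.6]
ee_rot: [-3.14, 0.0, 3.021]
force: [0.1, 0.5, -0.8]
gripper_width: 20.9
finger_force: 59.3
clock: 29.65
position: [570.1, -209.5, 268.6]
ee_rot: [-3.14, 0.001, 3.021]
force: [0.2, -0.5, -1.8]
gripper_width: 21.0
finger_force: 59.3
```

```bash
python3 -m creep '[{"jaw":1.5,"travel":[0.12,-0.02,0],"twist":[0,0,0]},{"jaw":1.5,"travel":[0,0,0],"twist":[0,0,0]}]';python3 -m creep '[{"jaw":1.5,"travel":[0.12,-0.01,0],"twist":[0,0,0]},{"jaw":1.5,"travel":[0,0,0],"twist":[0,0,0]}]'
```

```text
clock: 29.9
position: [571.3, -209.7, 268.6]
ee_rot: [-3.14, 0.0, 3.021]
force: [-0.9, 0.1, -1.5]
gripper_width: 21.2
finger_force: 59.3
clock: 30.15
position: [572.2, -209.7, 268.4]
ee_rot: [-3.14, -0.0, 3.021]
force: [-1.5, 0.7, -0.8]
gripper_width: 20.7
finger_force: 59.3
```

```bash
python3 -m creep '[{"jaw":1.5,"travel":[0.1,-0.01,0],"twist":[0,0,0]},{"jaw":1.5,"travel":[0,0,0],"twist":[0,0,0]}]'
```

```text
clock: 30.4
position: [572.6, -209.7, 268.2]
ee_rot: [-3.141, -0.002, 3.021]
force: [-5.5, 0.3, -0.9]
gripper_width: 21.3
finger_force: 59.4
```

```bash
python3 -m creep '[{"jaw":1.5,"travel":[-0.07,0.01,0],"twist":[0,0,0]},{"jaw":1.5,"travel":[0,0,-0.2],"twist":[0,0,0]},{"jaw":1.5,"travel":[0,0,0],"twist":[0,0,0]}]'
```

```text
clock: 30.78
position: [572.6, -209.7, 266.8]
ee_rot: [-3.14, 0.0, 3.021]
force: [-5.4, 1.4, 1.2]
gripper_width: 21.1
finger_force: 59.5
```

```bash
python3 -m creep '[{"jaw":1.5,"travel":[-0.06,0.01,-0.05],"twist":[0,0,0]},{"jaw":1.5,"travel":[0,0,0],"twist":[0,0,0]}]';python3 -m creep '[{"jaw":3,"travel":[0,0,0],"twist":[0,0,0]},{"jaw":5,"travel":[0,0,0],"twist":[0,0,0]},{"jaw":8.5,"travel":[0,0,0],"twist":[0,0,0]},{"jaw":8.5,"travel":[0,0,0],"twist":[0,0,0]},{"jaw":8.5,"travel":[0,0,0],"twist":[0,0,0]},{"jaw":8.5,"travel":[0,0,3],"twist":[0,0,0]},{"jaw":8.5,"travel":[0,0,5],"twist":[0,0,0]},{"jaw":8.5,"travel":[-3,0,4],"twist":[0,0,0]},{"jaw":8.5,"travel":[0,0,0],"twist":[0,0,0]}]'
```

```text
clock: 31.02
position: [572.4, -209.6, 266.3]
ee_rot: [-3.14, 0.001, 3.021]
force: [-3.2, 0.4, 1.0]
gripper_width: 21.2
finger_force: 59.5
clock: 32.15
position: [541.9, -210.1, 390.7]
ee_rot: [-3.137, 0.007, 3.02]
force: [-0.2, -0.4, -0.6]
gripper_width: 85.0
finger_force: 0.0
```

```bash
python3 -m creep '[{"jaw":8.5,"travel":[0,5.4,0],"twist":[0,0,0.052]},{"jaw":8.5,"travel":[0,5.4,0],"twist":[0,0,0.052]},{"jaw":8.5,"travel":[0,5.4,-1],"twist":[0,0,0.052]},{"jaw":8.5,"travel":[0,5.4,-1],"twist":[0,0,0.052]},{"jaw":8.5,"travel":[0,0,0],"twist":[0,0,0]},{"jaw":8.5,"travel":[0,0,0],"twist":[0,0,0]}]'
```

```text
clock: 32.9
position: [542.2, 6.4, 365.5]
ee_rot: [-3.14, -0.001, -3.054]
force: [0.3, -1.1, -1.1]
gripper_width: 85.2
finger_force: 0.0
```

```bash
python3 -m creep '[{"jaw":8.5,"travel":[0,0,-4],"twist":[0,0,0]},{"jaw":8.5,"travel":[0,0,-4],"twist":[0,0,0]},{"jaw":8.5,"travel":[0,0,0],"twist":[0,0,0]},{"jaw":8.5,"travel":[0,0,0],"twist":[0,0,0]}]'
python3 - <<'E'
from h import *
m=vision.camera_model("wrist");im=vision.capture("wrist");np.savez("pics/k1.npz",im=im,**m)
g=im.astype(int).sum(2)//3
for r in(280,290,300): 
        row=g[r,170:400]<60; e=np.flatnonzero(np.diff(row.astype(int)))+171; print(r,e)
E
```

```text
clock: 33.4
position: [543.0, 5.2, 287.5]
ee_rot: [-3.14, 0.002, -3.056]
force: [0.2, 0.3, 0.9]
gripper_width: 84.9
finger_force: 0.0
280 [189 261 276 292 306 375 399]
290 [190 260 275 293 308 374]
300 [190 258 275 293 309 375]
```

```bash
python3 -m creep '[{"jaw":8.5,"travel":[0,0.07,-1.2],"twist":[0,0,0]},{"jaw":5,"travel":[0,0,0],"twist":[0,0,0]},{"jaw":1.5,"travel":[0,0,0],"twist":[0,0,0]},{"jaw":1.5,"travel":[0,0,0],"twist":[0,0,0]},{"jaw":1.5,"travel":[0,0,0],"twist":[0,0,0]},{"jaw":1.5,"travel":[0,0,0],"twist":[0,0,0]}]'
python3 - <<'E'
from h import *
m=vision.camera_model("wrist");im=vision.capture("wrist");np.savez("pics/k2.npz",im=im,**m)
for f in("pics/d3.npz","pics/g2.npz","pics/k2.npz"):
    g=np.load(f)["im"].astype(int).sum(2)//3
    print(f,[int(g[r,272:278].mean()) for r in range(258,272,1)],"ring",[int(g[r,256:262].mean()) for r in range(322,348,2)])
E
```

```text
clock: 34.2
position: [542.4, 6.9, 274.5]
ee_rot: [-3.14, 0.002, -3.055]
force: [1.4, -0.9, 1.7]
gripper_width: 21.3
finger_force: 58.5
pics/d3.npz [156, 156, 156, 156, 161, 104, 49, 46, 54, 56, 58, 46, 44, 44] ring [46, 45, 72, 109, 78, 70, 72, 73, 68, 68, 70, 72, 50]
pics/g2.npz [139, 139, 139, 139, 139, 139, 138, 139, 140, 146, 54, 38, 42, 49] ring [41, 42, 42, 41, 56, 82, 117, 75, 64, 65, 68, 63, 40]
pics/k2.npz [120, 121, 121, 121, 121, 121, 121, 122, 125, 76, 36, 39, 47, 48] ring [44, 44, 44, 42, 47, 71, 101, 70, 66, 69, 71, 66, 42]
```

```bash
python3 -m creep '[{"jaw":1.5,"travel":[0,0,0.45],"twist":[0,0,0]},{"jaw":1.5,"travel":[0,0,0],"twist":[0,0,0]},{"jaw":1.5,"travel":[-1,-0.09,0.14],"twist":[0,0,0]}]';  python3 -m creep '[{"jaw":1.5,"travel":[-1.5,-0.13,0.21],"twist":[0,0,0]},{"jaw":1.5,"travel":[-1.5,-0.13,0.21],"twist":[0,0,0]},{"jaw":1.5,"travel":[-2,-0.17,0.28],"twist":[0,0,0]},{"jaw":1.5,"travel":[-4,-0.3,0.4],"twist":[0,0,0]},{"jaw":1.5,"travel":[0,-4.2,0],"twist":[0,0,-0.053]},{"jaw":1.5,"travel":[0,-4.8,0],"twist":[0,0,-0.052]},{"jaw":1.5,"travel":[0,-5,-0.6],"twist":[0,0,-0.052]},{"jaw":1.5,"travel":[0,-5,-1],"twist":[0,0,-0.052]},{"jaw":1.5,"travel":[0,0,-0.8],"twist":[0,0,0]},{"jaw":1.5,"travel":[0,0,0],"twist":[0,0,0]}]'
```

```text
clock: 34.62
position: [531.9, 6.2, 279.6]
ee_rot: [-3.141, -0.0, -3.054]
force: [-0.4, 0.2, -1.6]
gripper_width: 21.3
finger_force: 58.5
clock: 35.88
position: [441.0, -190.4, 266.4]
ee_rot: [3.141, -0.001, 3.019]
force: [0.0, 0.0, -1.2]
gripper_width: 21.4
finger_force: 59.0
```

```bash
python3 -m creep '[{"jaw":1.5,"travel":[1.9,-0.5,0.2],"twist":[0,0,0]},{"jaw":1.5,"travel":[2,-0.25,0],"twist":[0,0,0]},{"jaw":1.5,"travel":[2,-0.25,0],"twist":[0,0,0]},{"jaw":1.5,"travel":[0,0,0],"twist":[0,0,0]},{"jaw":1.5,"travel":[0,0,0],"twist":[0,0,0]}]'
```

```text
clock: 36.5
position: [500.5, -199.8, 269.1]
ee_rot: [-3.141, -0.0, 3.021]
force: [0.7, -0.4, -1.1]
gripper_width: 21.2
finger_force: 59.1
```

```bash
python3 -m creep '[{"jaw":1.5,"travel":[0.5,-0.12,-0.09],"twist":[0,0,0]},{"jaw":1.5,"travel":[0.3,-0.05,0],"twist":[0,0,0]},{"jaw":1.5,"travel":[0,0,0],"twist":[0,0,0]}]';python3 -m creep '[{"jaw":1.5,"travel":[0.3,-0.04,0],"twist":[0,0,0]},{"jaw":1.5,"travel":[0,0,0],"twist":[0,0,0]}]';python3 -m creep '[{"jaw":1.5,"travel":[0.3,-0.04,0],"twist":[0,0,0]},{"jaw":1.5,"travel":[0.4,-0.05,0],"twist":[0,0,0]},{"jaw":1.5,"travel":[0.4,-0.05,0],"twist":[0,0,0]}]'
```

```text
clock: 36.88
position: [509.2, -202.9, 268.1]
ee_rot: [-3.14, 0.0, 3.02]
force: [0.1, 0.1, -1.0]
gripper_width: 21.5
finger_force: 59.1
clock: 37.12
position: [512.2, -203.3, 268.1]
ee_rot: [-3.14, 0.0, 3.02]
force: [0.2, 0.3, -1.1]
gripper_width: 21.0
finger_force: 59.1
clock: 37.5
position: [523.4, -204.7, 268.1]
ee_rot: [-3.14, 0.0, 3.02]
force: [0.4, -0.9, -0.5]
gripper_width: 21.1
finger_force: 59.1
```

```bash
python3 -m creep '[{"jaw":1.5,"travel":[0,0.11,-0.22],"twist":[0,0,0]},{"jaw":1.5,"travel":[0,0,0],"twist":[0,0,0]}]';python3 -m creep '[{"jaw":1.5,"travel":[0,0,-0.1],"twist":[0,0,0]},{"jaw":1.5,"travel":[0,0,0],"twist":[0,0,0]}]'
```

```text
clock: 37.75
position: [523.0, -203.3, 265.6]
ee_rot: [-3.141, -0.0, 3.02]
force: [-0.1, 0.1, -1.3]
gripper_width: 20.9
finger_force: 59.1
clock: 38.0
position: [523.1, -203.5, 265.3]
ee_rot: [-3.14, 0.001, 3.02]
force: [-0.9, 0.4, 2.2]
gripper_width: 20.8
finger_force: 59.5
```

Contact at the expected height: the ring is on the rod. Raising by 3 mm and passing the keeper.

```bash
python3 -m creep '[{"jaw":1.5,"travel":[0,0,0.34],"twist":[0,0,0]},{"jaw":1.5,"travel":[0.5,-0.06,0],"twist":[0,0,0]},{"jaw":1.5,"travel":[0.5,-0.06,0],"twist":[0,0,0]},{"jaw":1.5,"travel":[0.5,-0.06,0],"twist":[0,0,0]},{"jaw":1.5,"travel":[0.4,-0.05,0],"twist":[0,0,0]}]';python3 -m creep '[{"jaw":1.5,"travel":[0.3,-0.04,0],"twist":[0,0,0]}]';python3 -m creep '[{"jaw":1.5,"travel":[0.3,-0.04,0],"twist":[0,0,0]}]';python3 -m creep '[{"jaw":1.5,"travel":[0.3,-0.04,0],"twist":[0,0,0]}]'
```

```text
clock: 38.62
position: [542.5, -205.9, 268.1]
ee_rot: [-3.14, 0.0, 3.02]
force: [0.4, -0.2, -1.4]
gripper_width: 21.0
finger_force: 59.2
clock: 38.75
position: [545.2, -206.2, 268.2]
ee_rot: [-3.14, -0.0, 3.02]
force: [-2.0, 0.6, 0.9]
gripper_width: 21.0
finger_force: 59.2
clock: 38.88
position: [548.0, -206.6, 268.3]
ee_rot: [-3.14, -0.0, 3.02]
force: [-3.2, -0.1, 1.2]
gripper_width: 21.0
finger_force: 59.2
clock: 39.0
position: [551.1, -207.0, 268.4]
ee_rot: [-3.14, 0.0, 3.02]
force: [-1.3, 0.1, 0.8]
gripper_width: 21.3
finger_force: 59.2
```

```bash
python3 -m creep '[{"jaw":1.5,"travel":[0.3,-0.04,0],"twist":[0,0,0]}]';python3 -m creep '[{"jaw":1.5,"travel":[0.25,-0.03,-0.05],"twist":[0,0,0]},{"jaw":1.5,"travel":[0,0,0],"twist":[0,0,0]}]';python3 -m creep '[{"jaw":1.5,"travel":[0.15,-0.02,0],"twist":[0,0,0]},{"jaw":1.5,"travel":[0,0,0],"twist":[0,0,0]}]'
```

```text
clock: 39.12
position: [554.6, -207.5, 268.5]
ee_rot: [-3.14, 0.001, 3.02]
force: [0.6, 0.4, -1.2]
gripper_width: 21.0
finger_force: 59.1
clock: 39.38
position: [556.8, -207.7, 267.5]
ee_rot: [-3.14, 0.0, 3.02]
force: [0.2, -1.3, -1.2]
gripper_width: 20.8
finger_force: 59.1
clock: 39.62
position: [558.1, -208.0, 267.8]
ee_rot: [-3.14, 0.0, 3.02]
force: [-0.4, -0.0, -0.7]
gripper_width: 20.9
finger_force: 59.1
```

```bash
python3 -m creep '[{"jaw":1.5,"travel":[0.12,-0.02,0],"twist":[0,0,0]},{"jaw":1.5,"travel":[0,0,0],"twist":[0,0,0]}]';python3 -m creep '[{"jaw":1.5,"travel":[0.1,-0.01,0],"twist":[0,0,0]},{"jaw":1.5,"travel":[0,0,0],"twist":[0,0,0]}]'
```

```text
clock: 39.88
position: [559.4, -208.2, 267.8]
ee_rot: [-3.14, 0.001, 3.02]
force: [0.1, -0.0, -1.6]
gripper_width: 21.0
finger_force: 59.1
clock: 40.12
position: [560.3, -208.2, 267.8]
ee_rot: [-3.14, 0.0, 3.02]
force: [-0.3, -0.4, -1.2]
gripper_width: 21.6
finger_force: 59.1
```

```bash
python3 -m creep '[{"jaw":1.5,"travel":[0.1,-0.01,0],"twist":[0,0,0]},{"jaw":1.5,"travel":[0,0,0],"twist":[0,0,0]}]';python3 -m creep '[{"jaw":1.5,"travel":[0.08,-0.01,0],"twist":[0,0,0]},{"jaw":1.5,"travel":[0,0,0],"twist":[0,0,0]}]'
```

```text
clock: 40.38
position: [561.1, -208.3, 267.7]
ee_rot: [-3.14, -0.0, 3.02]
force: [-1.9, 0.3, -0.4]
gripper_width: 20.9
finger_force: 59.1
clock: 40.62
position: [561.4, -208.3, 267.5]
ee_rot: [-3.141, -0.002, 3.02]
force: [-5.6, -0.4, -0.7]
gripper_width: 20.8
finger_force: 59.2
```

```bash
python3 -m creep '[{"jaw":1.5,"travel":[-0.1,0.01,0],"twist":[0,0,0]},{"jaw":1.5,"travel":[0,0,-0.2],"twist":[0,0,0]},{"jaw":1.5,"travel":[0,0,-0.03],"twist":[0,0,0]},{"jaw":1.5,"travel":[0,0,0],"twist":[0,0,0]}]'
```

```text
clock: 41.12
position: [561.2, -208.3, 265.6]
ee_rot: [-3.14, 0.001, 3.02]
force: [-3.3, 0.2, -0.1]
gripper_width: 21.3
finger_force: 59.2
```

```bash
python3 -m creep '[{"jaw":3,"travel":[0,0,0],"twist":[0,0,0]},{"jaw":5,"travel":[0,0,0],"twist":[0,0,0]},{"jaw":8.5,"travel":[0,0,0],"twist":[0,0,0]},{"jaw":8.5,"travel":[0,0,0],"twist":[0,0,0]},{"jaw":8.5,"travel":[0,0,0],"twist":[0,0,0]},{"jaw":8.5,"travel":[0,0,3],"twist":[0,0,0]},{"jaw":8.5,"travel":[0,0,5],"twist":[0,0,0]},{"jaw":8.5,"travel":[-6,0,1],"twist":[0,-0.17,0]},{"jaw":8.5,"travel":[-6,0.5,0],"twist":[0,-0.17,0]},{"jaw":8.5,"travel":[-4,1,0],"twist":[0,-0.17,0]},{"jaw":8.5,"travel":[0,0,0],"twist":[0,0,0]},{"jaw":8.5,"travel":[0,0,0],"twist":[0,0,0]}]'; python3 cap.py z1
python3 - <<'E'
from h import *
w=np.load("pics/z1.npz")["im"][:,:,::-1]
s=vision.capture("scene")[:,:,::-1]
a=cv2.resize(w[180:380,180:380],(400,400),interpolation=cv2.INTER_CUBIC)
b=cv2.resize(s[140:260,230:350],(400,400),interpolation=cv2.INTER_CUBIC)
cv2.imwrite("pics/Z.png",np.hstack([a,b]))
E
```

```text
clock: 42.62
position: [401.2, -194.3, 356.7]
ee_rot: [3.077, 0.507, 3.001]
force: [0.3, -0.0, 0.7]
gripper_width: 84.8
finger_force: 0.0
```

View pics/Z.png

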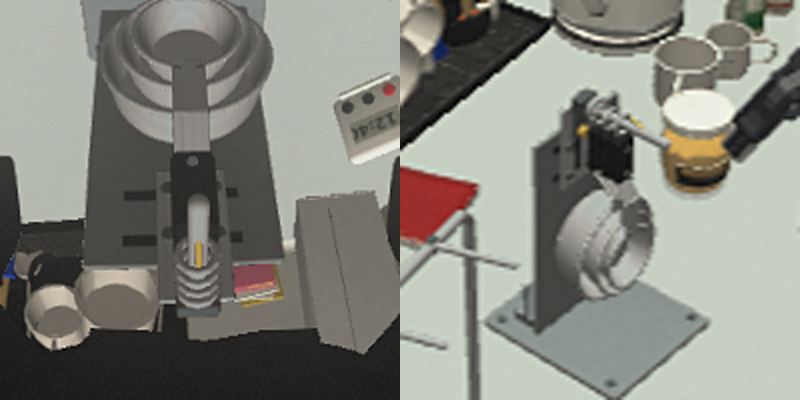

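The left crop shows the three nested cups at (190,60). Their three rings sit against the collar at (198,280), behind the raised brass keeper at (198,252), and the robot is clear.

```bash
python3 -c "
from station import hand_in
print(hand_in())"
```

```text
the job is handed in; nothing more can be done
None
```

All three cups hang nested on the hook, large then medium then small, each pushed home and let go with the keeper up in front of them, and the job was handed in at about 43 s; the hand-in gave no verdict back.

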